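Pin the board clamp shut and snap the linchpin's ring over

TASK

Press the board clamp's hinged bar down over its lock post, then push the linchpin (the pin with the ring, not the plain one) fully home through the post's hole from the robot's side with its ring still folded back and upward. Then swing the sprung ring over the post and past the pin's tip until it has snapped down, and leave everything else on the bench where it is.

Things in the scene. Friction and masses are not known exactly. Their poses are not given: they have to be found in the camera images.
- clamp: Board clamp fixed to the bench. Origin: on the bench under the centre of its lock post; x = the way the pin goes in (roughly away from the robot), y = from post to the bar's hinge, z up. Base plate 15 mm thick, x -75..75, y -47..288 mm. Steel post 30 x 30 mm, top 107 mm above the bench. Fixed mount boards 41 mm high under the bar (x -65..65, y 60..190).
- post_hole (a point): Centre of the mouth, on the post's robot-side face, of a square 16 x 16 mm hole through the post, 85 mm above the bench; axes as the clamp's (x into the hole; it is 30 mm deep and open at the far side).
- clamp_bar (a joint): Angle of the clamp bar, rad: 0 = flat down (closed, hard stop), grows as its free end lifts; starts at 0.4 to 0.8. The stiff hinge holds it where left; 1 to 4 N down on the pad moves it. Aluminium, 50 mm wide, 14 thick, 265 long; its end is an open fork (slot 34 mm wide) that straddles the post when down, bar top then 61 mm above the bench. With the pin in first it cannot come down.
- bar_hinge (a point): Centre of the clamp bar's hinge axis (along the clamp's x), 240 mm in +y from the post, 53 mm above the bench.
- bar_pad (a point): Centre of the upper face of the rubber press pad (46 x 34 mm) on the bar, 175 mm from the hinge axis; when the bar is down it is 65 mm from the post centre and 63 mm high. Axes turn with the bar.
- pin_grip (a point): Linchpin, bare steel, about 0.28 kg: middle of its free square shank (12 x 12 mm, 38 mm of it free between head and collar), on the pin's axis: grasp here across y. x = toward the tip, z up (ring side). Along x from here: head 46 wide x 22 high from -46 to -22 mm; collar 26 x 26 mm from 16 to 24; tip at 70, the last 10 mm tapering to 6 mm diameter.
- linchpin: The linchpin as a whole, origin and axes as pin_grip. It starts level in a plywood stand (62 mm wide), axis 55 mm above the bench, pointing roughly away from the robot; lift it straight up (the shank lies in a notch under x 34..58 mm with cheeks up to 61 mm above the bench). Home, its origin is 24 mm short of the hole's mouth; released there it droops up to 9 degrees at the head and stays.
- pin_collar (a point): Centre of the collar's front face on the linchpin's axis, 24 mm ahead of the grip point; axes as the pin's. Home when it meets the post's face at the hole's mouth (the collar stops it).
- ring (a joint): Angle of the linchpin's ring, rad: 0 = folded back (a stop, leaning 35 degrees back past upright), grows as it swings up, over and forward; 2.18 = parallel with the pin; 2.29 = stop, snapped down past the tip. An over-centre spring throws it either way from about 1.3: it stays open until pushed past that, then snaps shut by itself. Needs up to 2.5 N at its cross bar.
- ring_bar (a point): Middle of the ring's cross bar (6 mm round steel, straight for 30 mm). The ring is a rectangular loop 60 mm wide outside, 48 mm inside, its cross bar 112 mm from its hinge. Open, the cross bar is 92 mm above and 64 mm behind the hinge.
- ring_hinge (a point): Centre of the ring's hinge in the pin's head, 34 mm behind the grip point; hinge axis along the pin's y.
- plain_pin: Bystander: similar plain pin without a ring (108 mm long, 22 mm head) in a second, equal stand; the two stands change places. Leave alone. Origin as the linchpin's grip point.
- glue: Bystander: white bottle, 54 mm diameter, 150 mm high, standing beyond the post's right; origin at its foot.
- tape: Bystander: tape roll lying flat, 96 mm diameter, 24 mm high, on the robot's side of the clamp; origin at its underside.
- weight: Bystander: dark steel weight with a knob, 72 mm diameter, 70 mm high, beyond the clamp; origin at its foot.
- knife: Bystander: utility knife lying, 147 x 26 x 20 mm; origin at its underside.
- corner_sample: Bystander: L-shaped wooden moulding corner, legs 120 mm, 30 mm high; origin under its corner.
- cup: Bystander: white cup, 80 mm diameter, 85 mm high, left of the clamp; origin at its foot.
Mind the look-alikes: they are no part of the job. What is meant by the linchpin is not red or yellow, and is the larger of those in its own colour.

How it is judged:
By the outcome, as a careful person would: the job done as asked, in the order asked, and still so for the second after the job is handed in, with the robot touching nothing.
It also fails if it takes over 72 s, if anything falls off the work surface, if the arm or the gripper's body presses on something with over 40 N, if the wrist force passes 120 N, or if a joint passes its speed limit or range.

ROBOT

A 6-joint arm with a two-finger parallel gripper is mounted at the origin on the work surface. World frame = base frame: x ahead of the robot, y to its left, z up, the work surface at z = 0. Lengths are in m, angles in rad, forces in N, time in s.
With the tool pointing down it reaches from about 0.25 to 0.725 m from the base axis. Payload 4 kg.
Tool frame: the origin (TCP) lies where the fingers leave the gripper's body, on its centre line; the fingertips stand 73 mm ahead of it and the grasp point (between the pads) lies 54 mm ahead of it (bot.tip_reach is the z of the fingertips in the tool frame, in m); z points along the fingers, x is the direction in which the jaws open and shut, and the axes are right-handed (so a half turn about z gives the same grasp; the last joint's range is limited). The gripper opens to 85 mm and grips with 20 to 120 N. Pads are 22 mm wide; open, the fingers measure 114 mm over their backs; the gripper's body (76 mm by 85 mm) begins 54 mm behind the grasp point. The pads swing forward as they close: fully open they stand 13 mm farther back than shut.
Start: joints at [1.221, 0.241, 0.005, 1.335, 0, 1.571], TCP at [0.171, 0.47, 0.304] pointing down, gripper open.
Joint ranges: [-2.72, 2.72], [-1.05, 1.87], [-1.09, 1.28], [-1.99, 2.15], [-1.42, 1.44], [-3.14, 3.14]. Speed limits (rad/s): [2.79, 2.79, 3.14, 3.14, 3.14, 3.14].

INTERFACE

Orientations are given as a unit quaternion [x, y, z, w].
In Python, from workcell import bot, vision, job_done gives the robot as it stands.
- The arm moves only by the tool drive_tool, never from a script. Its argument "steps" is one flat list of numbers, 7 for each row, row after row: the shift along the tool's x, y, z in m, then the turn, a rotation vector about the tool's x, y, z in degrees, then the closure, from -1 (fully open) to 1 (shut). A call has 1 to 8 rows; each row shifts and turns the commanded pose from where the row before left it, along the tool's axes as they then stand; what a row does not reach is not made up. A row lasts 1/12 s, in which the tool goes at most 41.7 mm and 7.16 degrees, less where a joint would pass 70% of its speed; a pose out of reach is approached as far as the arm can. A call is refused whole if a number of a shift passes 0.0417 or a number of a turn 7.16, either way. A call with a gripper value outside its range is refused whole. The fingers move at their own pace and stop on an object; the grip force is fixed at half the most. Time passes only in rows, so rows that do not move let the fingers close. It gives the time, the measured TCP pose, the force and the opening at its end, in the units of the state.
- bot.get_obs(): the state, without advancing time (a new reading comes with each control period).
- vision.camera(name): name is "scene" or "top" or "wrist"; returns (picture, depth): 480x640x3 uint8, red, green, blue; 480x640 float32, m along the optical axis (not along the pixel's ray), 0 where there is no reading.
- vision.camera_model(name): a dict with "mtx" (3x3 intrinsics, pixels), "D" ([k1, k2, p1, p2, k3] as OpenCV has them; the pictures are not rectified), "rvec" (rotation vector, rad) and "tvec" (3), from world to camera coordinates, as OpenCV has them. Camera axes: x right, y down, z forward; pixel columns grow to the right and rows downward; lengths in m; the calibration is good to about 2 mm. A picture is of the moment at which its call begins: read the wrist's pose just before it. camera_model takes no time and is no camera call; for the wrist camera it gives the pose at the moment of the call.
- job_done(): hands the job in, once; it reports no verdict.
The state is a dict: "clock": time; "joint_pos": joint angles; "joint_vel": joint speeds; "tau": joint torques, N m; "eef_pos": TCP position; "tool_rot": TCP orientation; "ft_force": force on the tool from outside, world axes, zero at the start; "ft_torque": the same for the moment, N m; "grip_width": finger opening in m.
Only numpy, scipy, OpenCV 4.12 (cv2) and the standard library are available. Lean on these libraries where they do the work, as an engineer would, in place of code of your own. Each camera call takes 0.05 s, during which the arm holds its last target.

## Working session

There is one attempt and no reset: what is moved stays moved. The work goes in short steps, Python scripts to look and compute and a tool call to move; the robot and the scene stay as the last step left them, time stands still between calls to the robot, and variables do not carry over. Pictures are saved under pics/ and viewed, and the job is handed in when it is done.

Besides the shell and the picture viewer there is one more tool, called as name(argument=value, ...) on one line, values as JSON. drive_tool: Moves the arm, as the interface text tells. Its arguments: {"type":"object","properties":{"steps":{"type":"array"}},"required":["steps"]}

```bash
ls; mkdir -p pics
cat > h.py <<'E'
import numpy as np, cv2
from workcell import bot, vision, job_done
from scipy.spatial.transform import Rotation as R
def snap(name,fn=None):
    m=vision.camera_model(name); p,d=vision.camera(name)
    if fn:
        cv2.imwrite(f'pics/{fn}.png',p[:,:,::-1]); np.savez(f'pics/{fn}.npz',p=p,d=d,**{k:np.array(m[k]) for k in('mtx','D','rvec','tvec')})
    return p,d,m
def load(fn):
    z=np.load(f'pics/{fn}.npz'); return z['p'],z['d'],z
def ray(m,uv):
    uv=np.array(uv,float).reshape(-1,1,2)
    n=cv2.undistortPoints(uv,np.array(m['mtx']),np.array(m['D'])).reshape(-1,2)
    Rm=cv2.Rodrigues(np.array(m['rvec'],float))[0]; t=np.array(m['tvec'],float).ravel()
    o=-Rm.T@t; d=np.c_[n,np.ones(len(n))]@Rm
    return o,d
def plane(m,uv,z):
    o,d=ray(m,uv); return o+d*((z-o[2])/d[:,2])[:,None]
def pts(m,uv,depth):  # by depth
    o,d=ray(m,uv); return o+d*np.array(depth).reshape(-1,1)
def cloud(m,d):
    v,u=np.mgrid[0:480,0:640]; uv=np.stack([u.ravel(),v.ravel()],1)
    P=pts(m,uv,d.ravel()).reshape(480,640,3); P[d==0]=np.nan; return P
def proj(m,X):
    return cv2.projectPoints(np.array(X,float).reshape(-1,1,3),np.array(m['rvec'],float),np.array(m['tvec'],float),np.array(m['mtx']),np.array(m['D']))[0].reshape(-1,2)
def obs():
    o=bot.get_obs(); print({k:np.round(o[k],4).tolist() for k in('clock','joint_pos','eef_pos','tool_rot','ft_force','grip_width')}); return o
E
python3 - <<'E'
from h import *
obs()
for n in('scene','top','wrist'): 
    p,d,m=snap(n,n+'0'); print(n,-cv2.Rodrigues(np.array(m['rvec']))[0].T@np.array(m['tvec']).ravel())
E
```

```text
pics
{'clock': 0.0, 'joint_pos': [1.221, 0.2414, 0.0037, 1.3352, 0.0, 1.5708], 'eef_pos': [0.1712, 0.4693, 0.303], 'tool_rot': [0.8194, 0.5733, -0.0009, 0.0006], 'ft_force': [0.5115, -0.1207, -0.1953], 'grip_width': 0.0854}
scene [ 0.96403577 -0.63310344  0.84412547]
top [0.19052049 0.01031593 1.5535962 ]
wrist [0.09757911 0.49552735 0.37373909]
```

View pics/scene0.png

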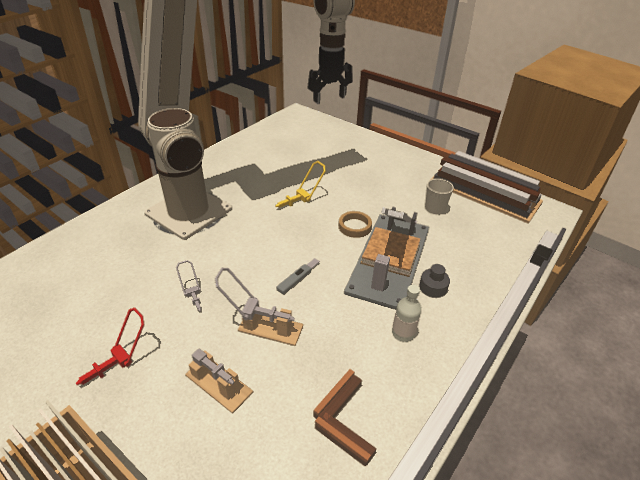

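View pics/top0.png

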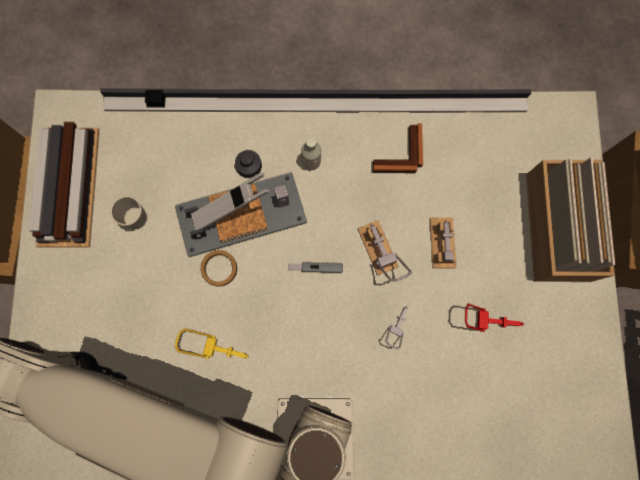

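View pics/wrist0.png

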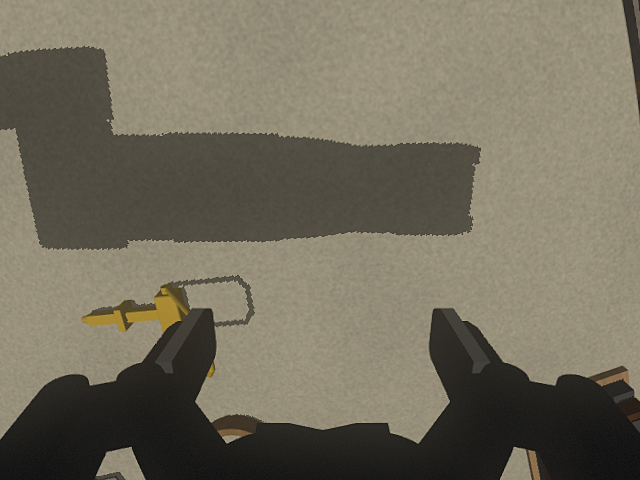

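Top view: the candidates for the linchpin are:
- red ringed pin at (490,318), ruled out by colour
- yellow ringed pin at (215,346), ruled out by colour
- small grey ringed pin lying at (397,328)
- grey ringed pin in the stand at (380,250)
- plain pin in the stand at (444,242), which has no ring

The one at (380,250) fits: grey, the larger ringed pin, and in a stand. I'll enlarge that area to confirm, and measure.

Run:
```python
from h import *
p,d,m=load('top0'); s,ds,ms=load('scene0')
a=cv2.resize(p[200:360,340:480],None,fx=2.8,fy=2.8,interpolation=cv2.INTER_CUBIC)
b=cv2.resize(s[240:420,160:320],None,fx=2.5,fy=2.5,interpolation=cv2.INTER_CUBIC)
h=max(a.shape[0],b.shape[0]); 
o=np.zeros((h,a.shape[1]+b.shape[1],3),np.uint8); o[:a.shape[0],:a.shape[1]]=a;o[:b.shape[0],a.shape[1]:]=b
cv2.imwrite('pics/c1.png',o[:,:,::-1])
c=cv2.resize(p[160:270,165:320],None,fx=5,fy=5,interpolation=cv2.INTER_CUBIC)
cv2.imwrite('pics/c2.png',c[:,:,::-1])
c=cv2.resize(s[170:320,320:460],None,fx=4,fy=4,interpolation=cv2.INTER_CUBIC)
cv2.imwrite('pics/c3.png',c[:,:,::-1])
c=cv2.resize(s[240:420,160:320],None,fx=4,fy=3.3,interpolation=cv2.INTER_CUBIC)
```

```text
(no output)
```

View pics/c1.png

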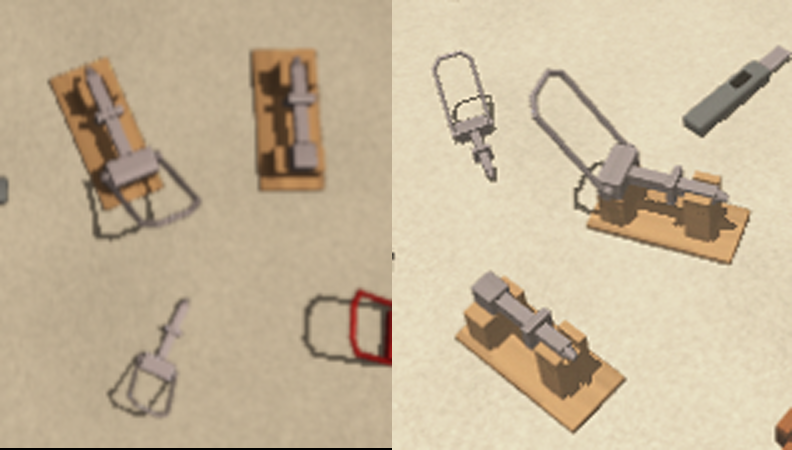

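View pics/c2.png

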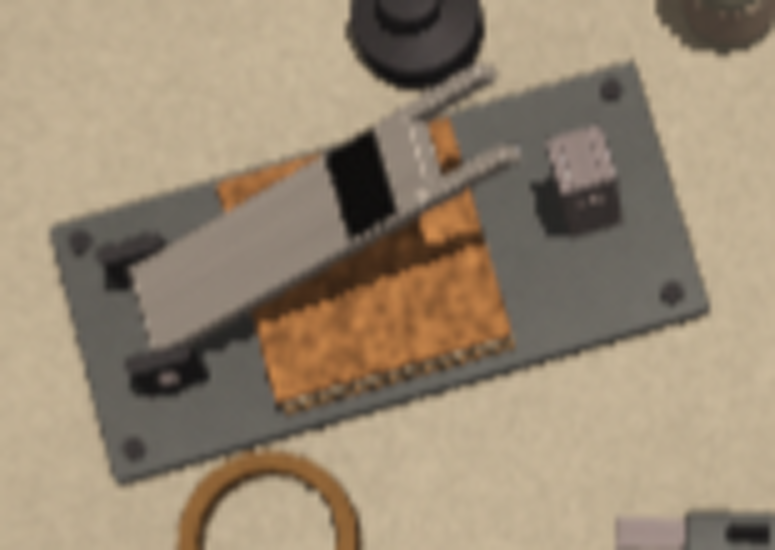

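View pics/c3.png

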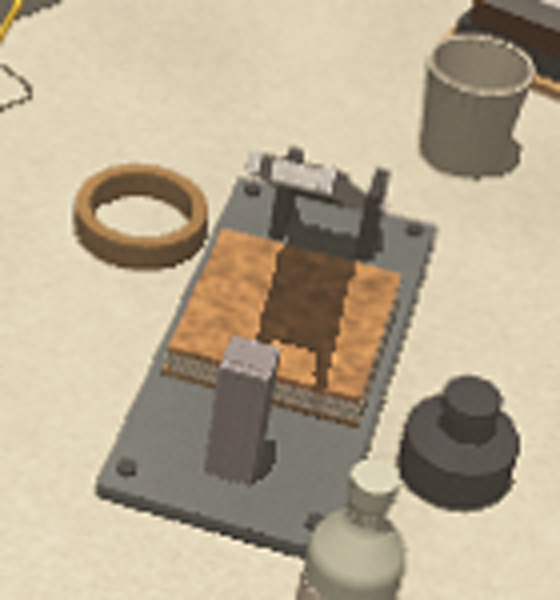

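The crop shows the linchpin, grey with a large open ring, in the stand at top (380,250). The plain pin is in the stand at (444,242), and the loose small ringed pin at (397,328) is not the one. The clamp's post is at top (282,193), and the bar is raised with its black pad at (237,197). Next I'll measure poses.

Run:
```python
from h import *
p,d,m=load('top0')
P=cloud(m,d)
# base plate corners
uv=np.array([[52,228],[632,64],[708,308],[118,484]])/5+[165,160]-0.4
C=plane(m,uv,0.015); print(C.round(4)); 
# clamp frame: corners (x75,y288),(75,-47),(-75,-47),(-75,288)
L=np.array([[75,288],[75,-47],[-75,-47],[-75,288]])/1000
Lc=L.mean(0);Cc=C[:,:2].mean(0); H=(L-Lc).T@(C[:,:2]-Cc); U,S,V=np.linalg.svd(H); Rm=(U@V).T
yaw=np.arctan2(Rm[1,0],Rm[0,0]); org=Cc-Rm@Lc; print('clamp yaw',np.degrees(yaw),'org',org, 'resid',((L@Rm.T+org)-C[:,:2]).round(4).tolist())
# post top by depth
sel=(P[...,2]>0.098)&(P[...,2]<0.116); 
v,u=np.where(sel); k=(u>270)&(u<295)&(v>175)&(v<205)
q=P[v[k],u[k]]; print('post',len(q),q.mean(0),np.median(q[:,2])); 
r=cv2.minAreaRect((q[:,:2]*1000).astype(np.float32)); print(r)
# pin: points with z >0.05 near stand
w=P[215:290,350:415]; 
for lo,hi in((.05,.064),(.064,.075),(.09,.2)):
    s=(w[...,2]>lo)&(w[...,2]<hi); q=w[s]; print(lo,len(q),q.mean(0) if len(q) else 0)
pg=w[(w[...,2]>.03)&(w[...,2]<.075)]
np.set_printoptions(suppress=True)
# bar
w=P[160:260,165:285]; img=p[160:260,165:285].astype(int)
blk=(img.max(2)<40)&(w[...,2]>0.08); q=w[blk]; print('pad',len(q),q.mean(0))
s=(w[...,2]>0.085)&(img.min(2)>90); q=w[s]; loc=(q[:,:2]-org)@Rm
A=np.c_[loc[:,1],np.ones(len(q))]; print('bar slope',np.linalg.lstsq(A,q[:,2],rcond=None)[0],len(q)); print('bar x mean',loc[:,0].mean())
```

```text
[[0.6023 0.383  0.015 ]
 [0.6971 0.067  0.015 ]
 [0.5582 0.0244 0.015 ]
 [0.4604 0.3407 0.015 ]]
clamp yaw 16.92784567161402 org [0.61460048 0.08848583] resid [[0.0002, 0.0029], [0.0029, -0.0017], [-0.0017, -0.0027], [-0.0014, 0.0015]]
post 140 [0.61551518 0.08962877 0.10643166] 0.10666269177663146
((616.2784423828125, 89.70671844482422), (31.89376449584961, 30.0723876953125), 19.08635902404785)
0.05 288 [ 0.48703599 -0.16876834  0.05997521]
0.064 175 [ 0.46529065 -0.1788436   0.0674446 ]
0.09 125 [ 0.39932457 -0.20354772  0.13119913]
pad 160 [0.583187   0.1946088  0.17148997]
bar slope [-0.32638112  0.18277446] 1031
bar x mean 0.0015330710359361093
```

```bash
cat >> h.py <<'E'
ORG=np.array([0.6153,0.0891,0.]); YAW=np.radians(17.0)
def W(x,y,z): # clamp local->world
    c,s=np.cos(YAW),np.sin(YAW); return np.array([ORG[0]+c*x-s*y,ORG[1]+s*x+c*y,z])
def down(phi): # tool z down, tool y heading phi (deg, world)
    f=np.radians(phi); y=np.array([np.cos(f),np.sin(f),0]); z=np.array([0,0,-1.]); return R.from_matrix(np.c_[np.cross(y,z),y,z])
def plan(wps,grip,start=None,dec=4):
    """wps: list of (pos,Rot,nrows). prints rows"""
    if start is None:
        o=bot.get_obs(); p=np.array(o['eef_pos']);q=R.from_quat(o['tool_rot'])
    else: p,q=start
    rows=[]
    for (tp,tR,n) in wps:
        for k in range(n):
            rem=n-k
            rv=(q.inv()*tR).as_rotvec(degrees=True)/rem
            sh=q.inv().apply(np.array(tp)-p)/rem
            sh=np.round(sh,dec); rv=np.round(rv,1)
            rows.append([*sh,*rv,grip]); p=p+q.apply(sh); q=q*R.from_rotvec(rv,degrees=True)
    A=np.array(rows)
    print('max',np.abs(A[:,:3]).max(),np.linalg.norm(A[:,:3],axis=1).max(),np.linalg.norm(A[:,3:6],axis=1).max())
    for i in range(0,len(rows),8):
        print('['+', '.join(','.join(f'{x:g}'.replace('-0','0') if x==0 else f'{x:g}' for x in r) for r in rows[i:i+8])+']')
    print('end',p.round(4),q.as_quat().round(4)); return p,q
def pad(a): return W(0,.240-.175*np.cos(a)+.01*np.sin(a),.053+.175*np.sin(a)+.01*np.cos(a))
E
python3 - <<'E'
from h import *
o=bot.get_obs(); print(pad(.68))
D=down(-73)
e=plan([(pad(.68)+[0,0,.073+.03],D,14)],1)
T=[0,0,.073]
e=plan([(pad(.6)+T,D,2)]+[(pad(a)+T,D,2) for a in(.4,.2)]+[(pad(.0)+T,D,2)],1,start=e)
E
```

```text
[0.58307692 0.19449693 0.17081451]
max 0.0354 0.035473652194269484 3.8026306683663087
[-0.0084,0.0344,0.0021,0,0,3.8,1, -0.0061,0.0348,0.0021,0,0,3.8,1, -0.0037,0.0352,0.0021,0,0,3.8,1, -0.0014,0.0353,0.0021,0,0,3.8,1, 0.0009,0.0354,0.0021,0,0,3.8,1, 0.0033,0.0352,0.0021,0,0,3.8,1, 0.0056,0.0349,0.0021,0,0,3.8,1, 0.0079,0.0345,0.0021,0,0,3.8,1]
[0.0102,0.0339,0.0021,0,0,3.8,1, 0.0124,0.0331,0.0021,0,0,3.8,1, 0.0146,0.0322,0.0021,0,0,3.7,1, 0.0166,0.0312,0.0022,0,0,3.8,1, 0.0187,0.03,0.0021,0,0,3.7,1, 0.0205,0.0288,0.0022,0.1,0.1,3.8,1]
end [0.583  0.1945 0.2738] [ 9.891e-01  1.474e-01  3.000e-04 -3.000e-04]
max 0.0204 0.02089042843026442 0.0
[0,0.0045,0.0204,0,0,0,1, 0,0.0045,0.0203,0,0,0,1, 0,0.0093,0.0149,0,0,0,1, 0,0.0092,0.0148,0,0,0,1, 0,0.0061,0.0164,0,0,0,1, 0,0.0062,0.0164,0,0,0,1, 0,0.0027,0.0173,0,0,0,1, 0,0.0028,0.0173,0,0,0,1]
end [0.5963 0.1513 0.136 ] [ 9.891e-01  1.474e-01  3.000e-04 -3.000e-04]
```

drive_tool(steps=[-0.0084,0.0344,0.0021,0,0,3.8,1,-0.0061,0.0348,0.0021,0,0,3.8,1,-0.0037,0.0352,0.0021,0,0,3.8,1,-0.0014,0.0353,0.0021,0,0,3.8,1,0.0009,0.0354,0.0021,0,0,3.8,1,0.0033,0.0352,0.0021,0,0,3.8,1,0.0056,0.0349,0.0021,0,0,3.8,1,0.0079,0.0345,0.0021,0,0,3.8,1])

```text
clock: 0.82
eef_pos: [0.4078, 0.3113, 0.2868]
tool_rot: [0.942, 0.337, -0.0, 0.0]
ft_force: [0.4, 0.7, 0.2]
grip_width: 0.0
```

drive_tool(steps=[0.0102,0.0339,0.0021,0,0,3.8,1,0.0124,0.0331,0.0021,0,0,3.8,1,0.0146,0.0322,0.0021,0,0,3.7,1,0.0166,0.0312,0.0022,0,0,3.8,1,0.0187,0.03,0.0021,0,0,3.7,1,0.0205,0.0288,0.0022,0.1,0.1,3.8,1])

```text
clock: 1.32
eef_pos: [0.5843, 0.1936, 0.2737]
tool_rot: [0.989, 0.146, 0.0, -0.001]
ft_force: [0.9, -0.1, 0.0]
grip_width: -0.0001
```

Run:
```python
from h import *
obs()
snap('wrist','w1'); snap('top','t1')
obs()
```

```text
{'clock': 1.3167, 'joint_pos': [0.3193, 0.4857, 0.2829, 1.3672, 0.0019, 1.5975], 'eef_pos': [0.5843, 0.1936, 0.2737], 'tool_rot': [0.9893, 0.1458, 0.0002, -0.001], 'ft_force': [0.9328, -0.13, 0.0179], 'grip_width': -0.0001}
{'clock': 1.4167, 'joint_pos': [0.3152, 0.489, 0.2847, 1.3655, 0.0003, 1.5969], 'eef_pos': [0.5865, 0.1913, 0.2723], 'tool_rot': [0.9896, 0.144, 0.0005, -0.0002], 'ft_force': [-0.0939, -0.2423, -0.0649], 'grip_width': 0.0002}
```

View pics/w1.png

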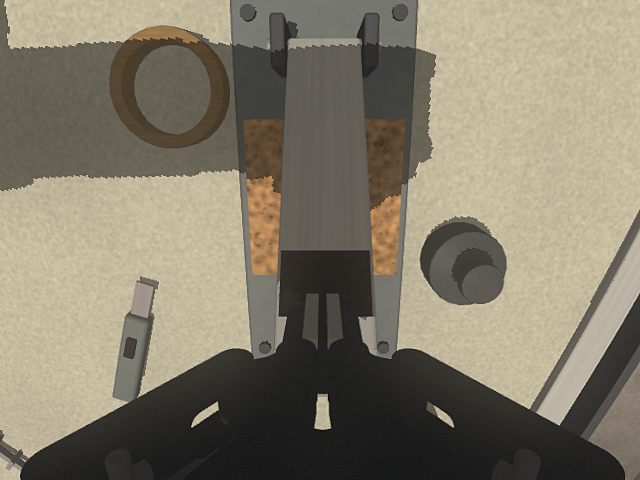

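The wrist view shows the bar in line below the fingers, with the pad at (325,285) and the fingertips at about (322,340), centred across the bar. I'll press down now.

drive_tool(steps=[0,0.001,0.02,0,0,0,1,0,0.002,0.02,0,0,0,1,0,0.007,0.015,0,0,0,1,0,0.008,0.015,0,0,0,1,0,0.0065,0.0165,0,0,0,1,0,0.006,0.0165,0,0,0,1])

```text
clock: 1.92
eef_pos: [0.5917, 0.1663, 0.1709]
tool_rot: [0.989, 0.148, 0.001, -0.001]
ft_force: [-0.3, 2.1, 1.6]
grip_width: 0.0001
```

drive_tool(steps=[0,0.003,0.012,0,0,0,1,0,0.003,0.012,0,0,0,1,0,0.001,0.008,0,0,0,1,0,0,0.002,0,0,0,1])

```text
clock: 2.25
eef_pos: [0.5931, 0.1593, 0.1357]
tool_rot: [0.989, 0.148, -0.001, -0.001]
ft_force: [-1.9, -0.2, 6.5]
grip_width: -0.0002
```

drive_tool(steps=[0,0,0.002,0,0,0,1,0,0,0.001,0,0,0,1,0,0,0,0,0,0,1])

```text
clock: 2.5
eef_pos: [0.5935, 0.1594, 0.1357]
tool_rot: [0.989, 0.148, 0.0, -0.001]
ft_force: [-3.1, -0.7, 5.3]
grip_width: -0.0
```

drive_tool(steps=[0,0,0.004,0,0,0,1,0,0,0.003,0,0,0,1,0,0,0,0,0,0,1])

```text
clock: 2.75
eef_pos: [0.5935, 0.1595, 0.1354]
tool_rot: [0.989, 0.148, 0.002, -0.001]
ft_force: [-16.8, -5.0, 37.9]
grip_width: -0.0008
```

drive_tool(steps=[0,0,-0.02,0,0,0,1,0,0,-0.035,0,0,0,0,0,0,-0.035,0,0,0,-1,0,0,-0.035,0,0,0,-1])

```text
clock: 3.08
eef_pos: [0.5935, 0.1593, 0.2542]
tool_rot: [0.989, 0.148, 0.001, -0.001]
ft_force: [0.8, 0.4, 0.2]
grip_width: 0.0358
```

Run:
```python
from h import *
np.set_printoptions(suppress=True,precision=4)
o=obs()
p,d,m=snap('top','t2'); P=cloud(m,d)
w=P[215:290,350:415]; img=p[215:290,350:415].astype(int)
gray=(img.max(2)-img.min(2)<30)
s=gray&(w[...,2]>.05)&(w[...,2]<.075); q=w[s]
r=cv2.minAreaRect((q[:,:2]*1000).astype(np.float32)); print(len(q),r)
# head: z>.063 ; shank rest
h=q[q[:,2]>.0635]; print('head',h.mean(0),len(h))
sh=q[q[:,2]<.0635]; v=cv2.fitLine(sh[:,:2].astype(np.float32),cv2.DIST_HUBER,0,.01,.01).ravel(); 
u=v[:2]*np.sign(v[0]); print('dir',np.degrees(np.arctan2(u[1],u[0])),v[2:])
t=(q[:,:2]-v[2:])@u; n=(q[:,:2]-v[2:])@np.array([-u[1],u[0]])
for lo in np.arange(-.09,.09,.006):
    k=(t>=lo)&(t<lo+.006)
    if k.any(): print(round(lo,3),k.sum(),n[k].min().round(4),n[k].max().round(4),q[k,2].mean().round(4))
w=P[160:260,165:285]; 
c=cv2.resize(p[160:270,165:320],None,fx=5,fy=5,interpolation=cv2.INTER_CUBIC)
cv2.imwrite('pics/c4.png',c[:,:,::-1])
```

```text
{'clock': 3.0833, 'joint_pos': [0.2616, 0.4915, 0.2416, 1.3193, 0.0017, 1.5358], 'eef_pos': [0.5935, 0.1593, 0.2542], 'tool_rot': [0.989, 0.1478, 0.0007, -0.0009], 'ft_force': [0.8084, 0.4353, 0.1922], 'grip_width': 0.0358}
342 ((482.9438171386719, -165.40440368652344), (110.94802856445312, 59.3167839050293), 29.58458709716797)
head [ 0.4602 -0.1781  0.0673] 184
dir 21.701237 [ 0.4784 -0.1715]
-0.054 1 0.0259 0.0259 0.0737
-0.048 45 -0.0285 0.0269 0.0654
-0.042 54 -0.0286 0.0281 0.0656
-0.036 50 -0.0316 0.0275 0.0647
-0.03 35 -0.0227 0.026 0.0654
-0.024 10 -0.0046 0.0164 0.0644
-0.018 8 -0.0052 0.004 0.0608
-0.012 10 -0.0044 0.0042 0.0604
-0.006 8 -0.0038 0.004 0.0609
0.0 9 -0.0034 0.0041 0.0623
0.006 8 -0.0043 0.0042 0.0617
0.012 21 -0.0109 0.0114 0.0619
0.018 17 -0.0082 0.011 0.0663
0.024 11 -0.0067 0.0046 0.0607
0.03 11 -0.0064 0.0039 0.062
0.036 12 -0.0064 0.0048 0.0605
0.042 9 -0.0059 0.0022 0.0602
0.048 10 -0.0056 0.0042 0.061
0.054 9 -0.0037 0.004 0.0606
0.06 4 -0.0007 0.002 0.0635
```

View pics/c4.png

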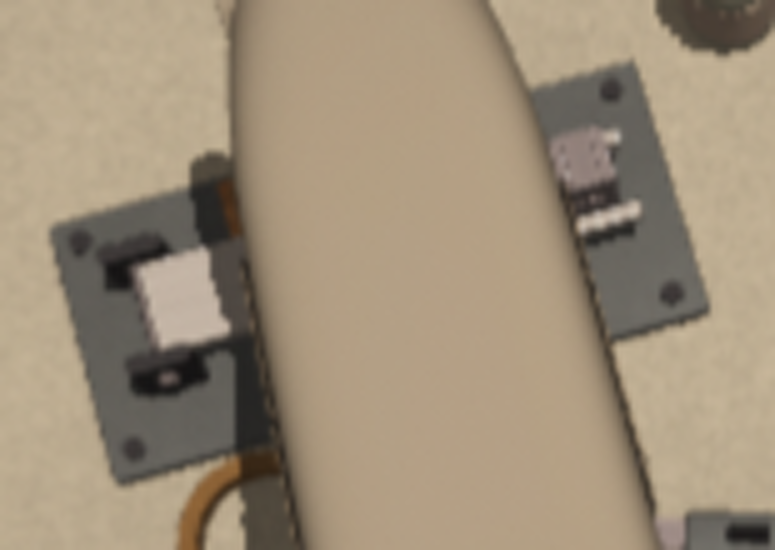

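The bar is down over the post: in the crop its fork tines straddle the post top at (585,160) and (610,215). Next, to the linchpin.

Run:
```python
from h import *
g=np.array([.4756,-.1726,.055])
plan([(g+[0,0,.20],down(201.7),14)],-1)
```

```text
max 0.0253 0.025337916252130915 6.10163912403872
[-0.0152,0.0202,0.0003,-0.1,0,6.1,-1, -0.013,0.0217,0.0004,-0.1,-0.1,6.1,-1, -0.0106,0.023,0.0004,0,-0.1,6.1,-1, -0.0081,0.024,0.0004,0,0,6.1,-1, -0.0055,0.0247,0.0004,-0.1,0,6.1,-1, -0.0029,0.0251,0.0005,0,-0.1,6.1,-1, -0.0002,0.0253,0.0005,-0.1,0,6.1,-1, 0.0025,0.0251,0.0005,0,-0.1,6.1,-1]
[0.0052,0.0247,0.0005,-0.1,0,6.1,-1, 0.0078,0.0241,0.0006,0,-0.1,6.1,-1, 0.0103,0.0231,0.0006,-0.1,0,6.1,-1, 0.0127,0.0219,0.0006,0,-0.1,6.1,-1, 0.0149,0.0204,0.0005,-0.1,0,6,-1, 0.017,0.0187,0.0006,0,-0.1,6.1,-1]
end [ 0.4756 -0.1726  0.255 ] [ 8.275e-01 -5.614e-01  1.000e-04 -4.000e-04]
```

drive_tool(steps=[-0.0152,0.0202,0.0003,-0.1,0,6.1,-1,-0.013,0.0217,0.0004,-0.1,-0.1,6.1,-1,-0.0106,0.023,0.0004,0,-0.1,6.1,-1,-0.0081,0.024,0.0004,0,0,6.1,-1,-0.0055,0.0247,0.0004,-0.1,0,6.1,-1,-0.0029,0.0251,0.0005,0,-0.1,6.1,-1,-0.0002,0.0253,0.0005,-0.1,0,6.1,-1,0.0025,0.0251,0.0005,0,-0.1,6.1,-1])

```text
clock: 3.8
eef_pos: [0.5242, -0.0317, 0.2497]
tool_rot: [0.961, -0.276, -0.002, 0.002]
ft_force: [0.6, 0.7, 0.8]
grip_width: 0.0853
```

drive_tool(steps=[0.0052,0.0247,0.0005,-0.1,0,6.1,-1,0.0078,0.0241,0.0006,0,-0.1,6.1,-1,0.0103,0.0231,0.0006,-0.1,0,6.1,-1,0.0127,0.0219,0.0006,0,-0.1,6.1,-1,0.0149,0.0204,0.0005,-0.1,0,6,-1,0.017,0.0187,0.0006,0,-0.1,6.1,-1,0,0,0,0,0,0,-1])

```text
clock: 4.38
eef_pos: [0.4716, -0.1766, 0.2473]
tool_rot: [0.825, -0.565, -0.004, 0.006]
ft_force: [0.5, -0.2, 0.2]
grip_width: 0.0857
```

Run:
```python
from h import *
obs()
p,d,m=snap('wrist','w2')
snap('scene','s2'); snap('top','t3')
g=np.array([.4756,-.1726,.061]); u=np.array([np.cos(np.radians(21.7)),np.sin(np.radians(21.7)),0])
print(proj(m,[g+u*t for t in(-.046,-.022,0,.016,.024,.07)]).round(1))
```

```text
{'clock': 4.3833, 'joint_pos': [-0.3542, 0.2863, -0.0845, 1.2104, -0.009, 2.4167], 'eef_pos': [0.4716, -0.1766, 0.2473], 'tool_rot': [0.8253, -0.5647, -0.0039, 0.0056], 'ft_force': [0.4761, -0.1879, 0.1774], 'grip_width': 0.0857}
[[319.4 282.3]
 [319.1 252.2]
 [318.8 223.1]
 [318.5 201. ]
 [318.4 189.6]
 [317.7 120.2]]
```

View pics/w2.png

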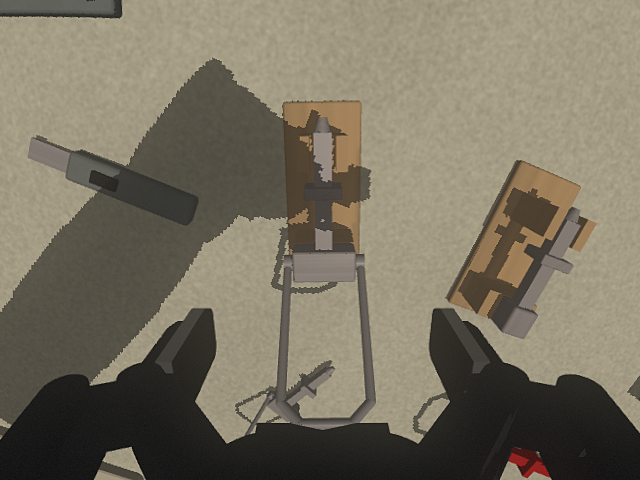

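View pics/t3.png

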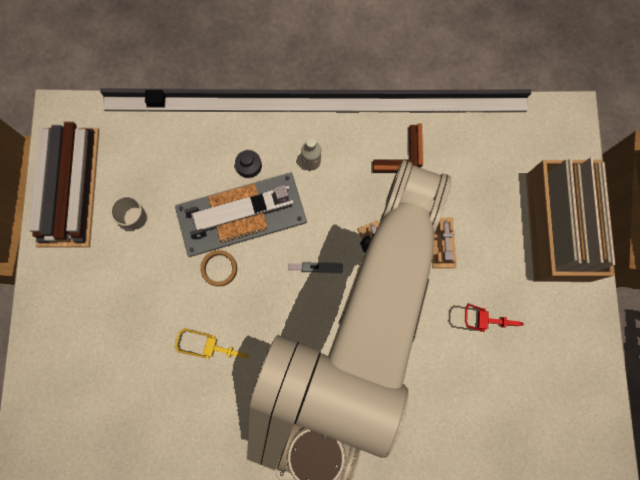

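Run:
```python
from h import *
np.set_printoptions(suppress=True,precision=4)
p,d,m=load('w2')
c=cv2.resize(p[100:300,250:400],None,fx=4,fy=3,interpolation=cv2.INTER_CUBIC)
c=cv2.resize(p[100:295,250:400],None,fx=3,fy=3,interpolation=cv2.INTER_CUBIC); cv2.imwrite('pics/c5.png',c[:,:,::-1])
P=cloud(m,d); u=np.array([np.cos(np.radians(21.7)),np.sin(np.radians(21.7))]); n=np.array([-u[1],u[0]])
g=np.array([.4756,-.1726])
for v in range(112,292,6):
    row=P[v,285:365]; k=(row[:,2]>.052)&(row[:,2]<.075)
    if k.sum()>3:
        q=row[k]; 
        print(v,k.sum(),'t',((q[:,:2]-g)@u).mean().round(4),'n',((q[:,:2]-g)@n).min().round(4),((q[:,:2]-g)@n).max().round(4),'z',np.median(q[:,2]).round(4))
```

```text
118 9 t 0.0714 n -0.0055 -0.0002 z 0.0586
124 13 t 0.0676 n -0.0068 0.0012 z 0.0594
130 17 t 0.0637 n -0.0081 0.0026 z 0.0599
136 44 t 0.0599 n -0.02 0.0141 z 0.0614
142 44 t 0.0561 n -0.0199 0.0139 z 0.0617
148 43 t 0.0522 n -0.02 0.014 z 0.0614
154 43 t 0.0482 n -0.02 0.0134 z 0.0614
160 40 t 0.0443 n -0.0194 0.0135 z 0.0617
166 42 t 0.0403 n -0.0195 0.0136 z 0.0619
172 20 t 0.0362 n -0.0087 0.0137 z 0.0614
178 17 t 0.0321 n -0.0087 0.0022 z 0.0614
184 27 t 0.0275 n -0.0152 0.0046 z 0.0614
190 39 t 0.0252 n -0.0159 0.0096 z 0.0687
196 39 t 0.0211 n -0.0159 0.0097 z 0.0686
202 17 t 0.0153 n -0.0087 0.0025 z 0.0611
208 17 t 0.0111 n -0.0086 0.0025 z 0.0615
214 17 t 0.0068 n -0.0087 0.0026 z 0.0618
220 17 t 0.0025 n -0.0087 0.0026 z 0.0618
226 16 t -0.0019 n -0.0087 0.002 z 0.0617
232 17 t -0.0065 n -0.0094 0.0021 z 0.0615
238 17 t -0.0109 n -0.0093 0.0021 z 0.0613
244 17 t -0.0155 n -0.0094 0.0022 z 0.0619
250 63 t -0.0197 n -0.0263 0.0191 z 0.0627
256 80 t -0.0235 n -0.033 0.0254 z 0.0667
262 79 t -0.0279 n -0.0329 0.0251 z 0.0664
268 80 t -0.0325 n -0.0329 0.0252 z 0.0664
274 78 t -0.0368 n -0.0325 0.0249 z 0.0667
280 75 t -0.0412 n -0.0321 0.0247 z 0.0667
286 6 t -0.0426 n -0.0276 0.0243 z 0.0745
```

View pics/c5.png

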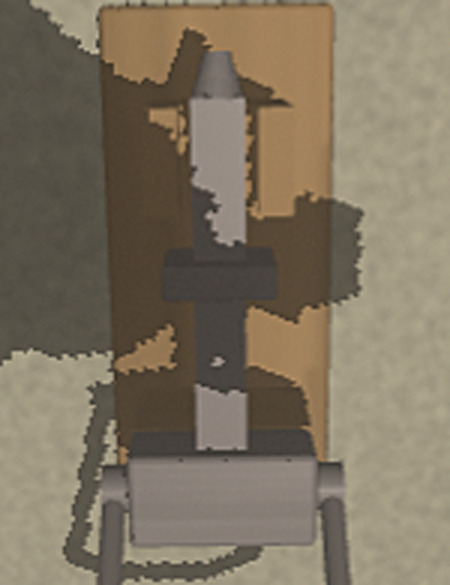

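Run:
```python
from h import *
obs()
g=np.array([.4786,-.1747,.055])
plan([(g+[0,0,.12],down(202),3),(g+[0,0,.054],down(202),3)],-1)
```

```text
{'clock': 4.5333, 'joint_pos': [-0.3483, 0.2867, -0.0841, 1.2104, -0.0066, 2.4145], 'eef_pos': [0.473, -0.1734, 0.2472], 'tool_rot': [0.8276, -0.5613, -0.0043, 0.0045], 'ft_force': [0.286, 0.0273, -1.3584], 'grip_width': 0.0851}
max 0.0241 0.024192147486322913 0.31622776601683794
[0.0012,-0.0019,0.024,0.2,0,-0.1,-1, 0.0011,-0.0018,0.0241,0.2,0.1,-0.1,-1, 0.0011,-0.0017,0.024,0.3,0,-0.1,-1, 0,0,0.022,0,0,0,-1, 0,0,0.022,0,0,0,-1, 0.0001,0,0.022,0,0,0,-1]
end [ 0.4786 -0.1747  0.109 ] [ 8.291e-01 -5.592e-01 -1.000e-04 -1.000e-04]
```

```bash
cat >> h.py <<'E'
def pinfit(m,d,g,yaw,zr=(.0585,.065)):
    P=cloud(m,d); u=np.array([np.cos(np.radians(yaw)),np.sin(np.radians(yaw))]); n=np.array([-u[1],u[0]])
    T=(P[...,:2]-g)@u; N=(P[...,:2]-g)@n; Z=P[...,2]
    k=(abs(N)<.0105)&(T>-.016)&(T<.012)&(Z>zr[0])&(Z<zr[1]); print('shank',k.sum(),'n',(N[k].min()+N[k].max())/2,np.polyfit(T[k],N[k],1),'z',np.median(Z[k]))
    k=(abs(N)<.0185)&(T>.005)&(T<.04)&(Z>.0665)&(Z<.072); print('collar',k.sum(),'t',np.percentile(T[k],[2,50,98]),'n',np.percentile(N[k],[1,50,99]))
    k=(abs(N)<.022)&(T>-.055)&(T<-.015)&(Z>.0645)&(Z<.069); print('head',k.sum(),'t',np.percentile(T[k],[2,50,98]),'n',np.percentile(N[k],[1,50,99]))
E
python3 - <<'E'
from h import *
np.set_printoptions(suppress=True,precision=4)
g=np.array([.4756,-.1726])
p,d,m=load('w2'); pinfit(m,d,g,21.7)
p,d,m=snap('wrist','w3'); pinfit(m,d,g,21.7)
obs()
E
```

```text
shank 637 n -0.003354846403419969 [ 0.0308 -0.0032] z 0.06156816023757966
collar 463 t [0.0189 0.0228 0.0264] n [-0.0159 -0.0031  0.0097]
head 1746 t [-0.0424 -0.0307 -0.0199] n [-0.0215 -0.0013  0.0205]
shank 627 n -0.003305165101140658 [-0.0081 -0.0035] z 0.0616004370790007
collar 448 t [0.0189 0.0227 0.0264] n [-0.0156 -0.0034  0.0094]
head 1758 t [-0.0429 -0.031  -0.0199] n [-0.0216 -0.0015  0.0194]
{'clock': 4.5833, 'joint_pos': [-0.3474, 0.2868, -0.0841, 1.2104, -0.0067, 2.4146], 'eef_pos': [0.4731, -0.173, 0.2471], 'tool_rot': [0.8278, -0.561, -0.0043, 0.0045], 'ft_force': [-0.1948, -0.2307, -0.3511], 'grip_width': 0.0856}
```

drive_tool(steps=[0.0012,-0.0019,0.024,0.2,0,-0.1,-1,0.0011,-0.0018,0.024,0.2,0.1,-0.1,-1,0.0013,-0.002,0.024,0.3,0,-0.1,-1,0,0,0.022,0,0,0,-1,0,0,0.022,0,0,0,-1,0,0,0.022,0,0,0,-1,0,0,0,0,0,0,-1])

```text
clock: 5.17
eef_pos: [0.4765, -0.1726, 0.1049]
tool_rot: [0.83, -0.558, -0.004, 0.001]
ft_force: [-0.1, 1.3, 0.1]
grip_width: 0.0856
```

Run:
```python
from h import *
obs(); snap('wrist','w4'); obs()
```

```text
{'clock': 5.1667, 'joint_pos': [-0.3476, 0.4371, -0.2775, 0.865, -0.0, 2.4078], 'eef_pos': [0.4765, -0.1726, 0.1049], 'tool_rot': [0.8296, -0.5583, -0.0043, 0.0011], 'ft_force': [-0.1433, 1.2976, 0.0587], 'grip_width': 0.0856}
{'clock': 5.2167, 'joint_pos': [-0.3478, 0.4349, -0.2747, 0.8677, -0.0, 2.4079], 'eef_pos': [0.4774, -0.1731, 0.1069], 'tool_rot': [0.8296, -0.5584, -0.0031, 0.0008], 'ft_force': [-0.2782, -0.0838, -0.6254], 'grip_width': 0.0852}
```

View pics/w4.png

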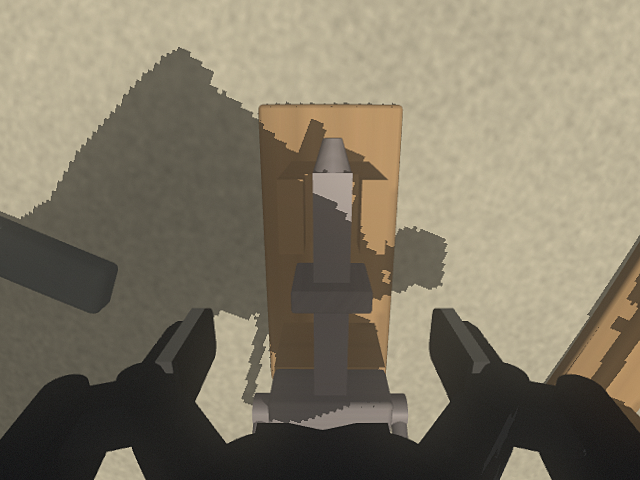

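drive_tool(steps=[0.0025,0,-0.001,0.3,0,0,-1,0,0,0,0,0,0,-0.3,0,0,0,0,0,0,0.3,0,0,0,0,0,0,1,0,0,0,0,0,0,1,0,0,0,0,0,0,1])

```text
clock: 5.72
eef_pos: [0.4799, -0.1774, 0.1105]
tool_rot: [0.829, -0.56, 0.002, -0.002]
ft_force: [1.2, -0.5, 0.1]
grip_width: 0.0255
```

drive_tool(steps=[0,0,0,0,0,0,1,0,0,0,0,0,0,1,0,0,0,0,0,0,1,0,0,0,0,0,0,1])

```text
clock: 6.05
eef_pos: [0.4798, -0.1772, 0.1103]
tool_rot: [0.829, -0.559, 0.001, -0.002]
ft_force: [-2.2, 1.8, 4.9]
grip_width: 0.0106
```

Run:
```python
from h import *
obs(); snap('wrist','w5'); obs()
```

```text
{'clock': 6.05, 'joint_pos': [-0.3554, 0.4308, -0.2701, 0.8664, 0.0037, 2.403], 'eef_pos': [0.4798, -0.1772, 0.1103], 'tool_rot': [0.8288, -0.5595, 0.0012, -0.0022], 'ft_force': [-2.2304, 1.8172, 4.8801], 'grip_width': 0.0106}
{'clock': 6.1, 'joint_pos': [-0.3554, 0.4308, -0.2701, 0.8664, 0.0037, 2.4029], 'eef_pos': [0.4798, -0.1772, 0.1103], 'tool_rot': [0.8288, -0.5595, 0.0013, -0.0022], 'ft_force': [-1.1792, 1.845, 5.0792], 'grip_width': 0.0108}
```

View pics/w5.png

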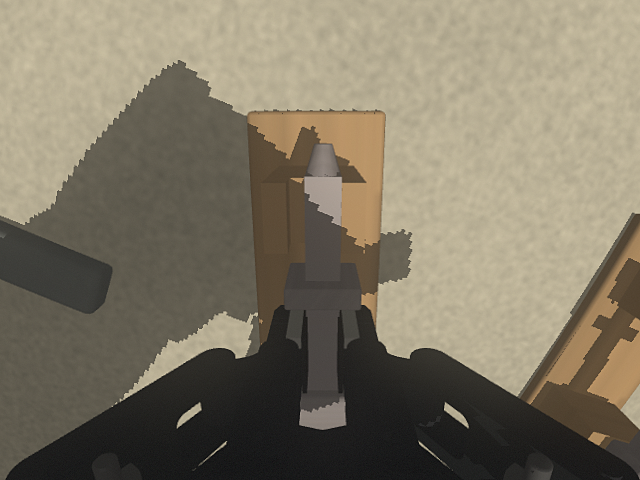

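Jaws have closed on the shank: collar at (322,288), tip at (323,150), ring untouched behind. Now lifting straight up and checking.

drive_tool(steps=[0,0,-0.008,0,0,0,1,0,0,-0.015,0,0,0,1,0,0,-0.025,0,0,0,1,0,0,-0.03,0,0,0,1,0,0,-0.03,0,0,0,1,0,0,0,0,0,0,1])

```text
clock: 6.6
eef_pos: [0.482, -0.1787, 0.2237]
tool_rot: [0.829, -0.56, 0.006, -0.003]
ft_force: [1.8, -0.3, -2.7]
grip_width: 0.0105
```

Run:
```python
from h import *
obs(); 
plan([(W(-.125,0,.20),down(197),13)],1)
p,d,m=snap('scene','s6')
c=cv2.resize(p[180:360,160:320],None,fx=4,fy=3.3); c=cv2.resize(p[160:340,160:320],None,fx=3.3,fy=3.3,interpolation=cv2.INTER_CUBIC); cv2.imwrite('pics/c6.png',c[:,:,::-1])
```

```text
{'clock': 6.6, 'joint_pos': [-0.3564, 0.3089, -0.1177, 1.1308, 0.0029, 2.4022], 'eef_pos': [0.482, -0.1787, 0.2237], 'tool_rot': [0.8288, -0.5596, 0.0062, -0.003], 'ft_force': [1.7848, -0.3396, -2.6828], 'grip_width': 0.0105}
max 0.0167 0.01795048745856223 0.4123105625617661
[-0.0161,-0.0076,0.0018,-0.1,0,0.4,1, -0.0162,-0.0075,0.0018,-0.1,0,0.4,1, -0.0162,-0.0074,0.0018,0,0,0.4,1, -0.0163,-0.0073,0.0018,-0.1,0,0.4,1, -0.0163,-0.0072,0.0018,0,0,0.4,1, -0.0164,-0.007,0.0018,-0.1,0,0.4,1, -0.0164,-0.0069,0.0017,0,-0.1,0.4,1, -0.0165,-0.0068,0.0018,-0.1,0,0.4,1]
[-0.0165,-0.0067,0.0018,0,-0.1,0.3,1, -0.0165,-0.0066,0.0018,-0.1,0,0.4,1, -0.0166,-0.0065,0.0018,0,-0.1,0.3,1, -0.0166,-0.0065,0.0018,-0.1,0,0.4,1, -0.0167,-0.0063,0.0017,0,-0.1,0.3,1]
end [0.4957 0.0525 0.2   ] [ 8.041e-01 -5.945e-01 -2.000e-04 -2.000e-04]
```

View pics/c6.png

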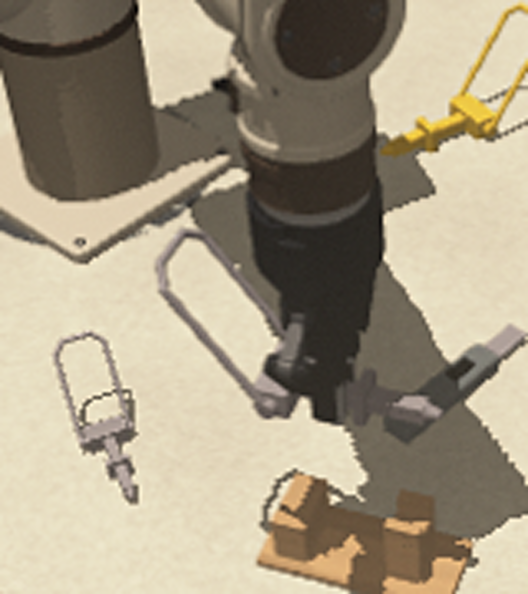

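The pin is lifted, with the ring still open behind and the stand in place. I'll carry it to the clamp.

drive_tool(steps=[-0.0161,-0.0076,0.0018,-0.1,0,0.4,1,-0.0162,-0.0075,0.0018,-0.1,0,0.4,1,-0.0162,-0.0074,0.0018,0,0,0.4,1,-0.0163,-0.0073,0.0018,-0.1,0,0.4,1,-0.0163,-0.0072,0.0018,0,0,0.4,1,-0.0164,-0.007,0.0018,-0.1,0,0.4,1,-0.0164,-0.0069,0.0017,0,-0.1,0.4,1,-0.0165,-0.0068,0.0018,-0.1,0,0.4,1])

```text
clock: 7.32
eef_pos: [0.4862, -0.0343, 0.2015]
tool_rot: [0.813, -0.583, -0.004, 0.002]
ft_force: [1.2, 0.5, -2.0]
grip_width: 0.0109
```

drive_tool(steps=[-0.0165,-0.0067,0.0018,0,-0.1,0.3,1,-0.0165,-0.0066,0.0018,-0.1,0,0.4,1,-0.0166,-0.0065,0.0018,0,-0.1,0.3,1,-0.0166,-0.0065,0.0018,-0.1,0,0.4,1,-0.0167,-0.0063,0.0017,0,-0.1,0.3,1,0,0,0,0,0,0,1,0,0,0,0,0,0,1])

```text
clock: 7.9
eef_pos: [0.4916, 0.0543, 0.1931]
tool_rot: [0.805, -0.594, -0.006, 0.003]
ft_force: [0.7, -0.2, -3.6]
grip_width: 0.011
```

Run:
```python
from h import *
obs(); snap('wrist','w7'); obs()
p,d,m=snap('top','t7'); snap('scene','s7')
```

```text
{'clock': 7.9, 'joint_pos': [0.1077, 0.3162, -0.1941, 1.0732, 0.0048, 2.9496], 'eef_pos': [0.4916, 0.0543, 0.1931], 'tool_rot': [0.8047, -0.5937, -0.0063, 0.0025], 'ft_force': [0.7283, -0.1759, -3.5561], 'grip_width': 0.011}
{'clock': 7.95, 'joint_pos': [0.1065, 0.3157, -0.1939, 1.0735, 0.0048, 2.9496], 'eef_pos': [0.4917, 0.0537, 0.1934], 'tool_rot': [0.8044, -0.5941, -0.0061, 0.0024], 'ft_force': [0.7428, -0.1581, -2.4339], 'grip_width': 0.0113}
```

View pics/w7.png

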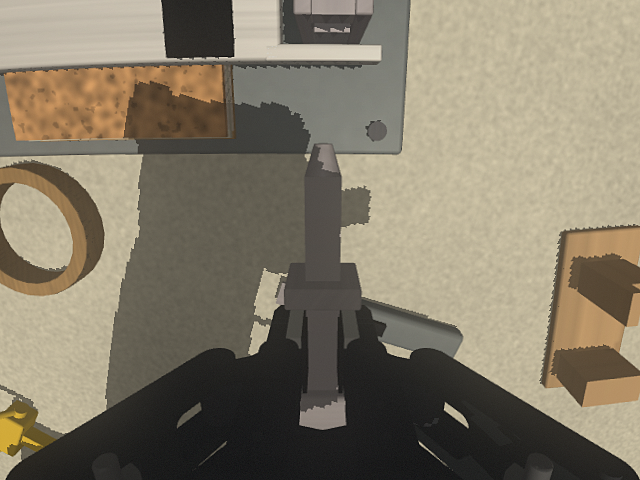

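Run:
```python
from h import *
np.set_printoptions(suppress=True,precision=4)
p,d,m=load('w7'); P=cloud(m,d)
c,s=np.cos(YAW),np.sin(YAW); Lx=(P[...,:2]-ORG[:2])@np.array([c,s]); Ly=(P[...,:2]-ORG[:2])@np.array([-s,c]); Z=P[...,2]
print('pin per row: localx, y range, z')
for v in range(148,300,8):
    k=slice(280,368); zz=Z[v,k]; q=(zz>.11)
    if q.sum()>3: print(v,Lx[v,k][q].mean().round(4),Ly[v,k][q].min().round(4),Ly[v,k][q].max().round(4),((Ly[v,k][q].min()+Ly[v,k][q].max())/2).round(4),np.median(zz[q]).round(4))
print('post')
for v in range(0,48,4):
    k=slice(280,390); zz=Z[v,k]; q=zz>.09
    if q.any(): print(v,'top',q.sum(),Lx[v,k][q].mean().round(4),Ly[v,k][q].min().round(4),Ly[v,k][q].max().round(4),np.median(zz[q]).round(4))
    q=(zz>.066)&(zz<=.09)
    if q.any(): print(v,'face',q.sum(),np.median(Lx[v,k][q]).round(4),Ly[v,k][q].min().round(4),Ly[v,k][q].max().round(4),np.median(zz[q]).round(4))
# plate front edge & right edge from wrist
cc=cv2.resize(p[0:160,250:410],None,fx=3.7,fy=3.7,interpolation=cv2.INTER_CUBIC);cv2.imwrite('pics/c7.png',cc[:,:,::-1])
# yaw of plate front edge in wrist picture
gray=cv2.cvtColor(p,cv2.COLOR_RGB2GRAY)
e=[]
for u0 in range(20,130,5):
    col=gray[140:170,u0].astype(int); e.append((u0,140+np.argmax(np.abs(np.diff(col)))))
for u0 in range(345,395,5):
    col=gray[140:170,u0].astype(int); e.append((u0,140+np.argmax(np.abs(np.diff(col)))))
E_=plane(m,e,0.0); f=np.polyfit(E_[:,1],E_[:,0],1); print('front edge heading of normal',np.degrees(np.arctan(-f[0])), 'localx', ((E_[:,:2]-ORG[:2])@np.array([c,s])).round(4))
```

```text
pin per row: localx, y range, z
148 -0.0607 -0.0002 0.0063 0.0031 0.1397
156 -0.0631 -0.0009 0.0073 0.0032 0.1406
164 -0.0656 -0.0019 0.008 0.003 0.1414
172 -0.0681 -0.0026 0.0087 0.003 0.142
180 -0.0704 -0.0027 0.0087 0.003 0.1438
188 -0.073 -0.0028 0.0087 0.003 0.1436
196 -0.0756 -0.0029 0.0088 0.003 0.1434
204 -0.0782 -0.0029 0.0088 0.003 0.1438
212 -0.0809 -0.0029 0.0088 0.0029 0.1436
220 -0.0835 -0.003 0.0088 0.0029 0.1437
228 -0.0863 -0.0028 0.0089 0.0031 0.1437
236 -0.0891 -0.0028 0.0089 0.0031 0.1437
244 -0.0919 -0.0028 0.009 0.0031 0.1438
252 -0.0948 -0.0028 0.009 0.0031 0.1436
260 -0.0976 -0.0029 0.0086 0.0028 0.1438
268 -0.1028 -0.0097 0.0157 0.003 0.1427
276 -0.1044 -0.0097 0.0158 0.0031 0.141
284 -0.1053 -0.0098 0.0153 0.0027 0.1466
292 -0.1062 -0.0097 0.0158 0.0031 0.1509
post
0 top 79 -0.0091 -0.0151 0.0141 0.1079
4 top 80 -0.0105 -0.0151 0.0142 0.1077
8 top 80 -0.0118 -0.0153 0.0145 0.1077
12 top 80 -0.0132 -0.0148 0.0146 0.1075
16 top 77 -0.0139 -0.0149 0.0146 0.1049
20 top 75 -0.014 -0.0148 0.0147 0.0992
24 top 29 -0.0138 -0.0147 0.0142 0.0915
24 face 41 -0.0108 -0.0153 0.0139 0.0778
28 face 69 -0.0126 -0.0151 0.0144 0.0785
32 face 66 -0.014 -0.015 0.0144 0.0773
36 face 54 -0.0137 -0.0148 0.0126 0.0672
front edge heading of normal 17.18317733488178 localx [-0.0746 -0.0769 -0.0741 -0.0778 -0.0743 -0.0744 -0.0745 -0.0745 -0.0832
 -0.074  -0.0741 -0.0741 -0.0742 -0.0743 -0.0743 -0.0744 -0.0745 -0.0745
 -0.0746 -0.0739 -0.074  -0.0747 -0.0746 -0.0746 -0.0746 -0.0745 -0.0745
 -0.0745 -0.0744 -0.0744 -0.0744 -0.0744]
```

View pics/c7.png

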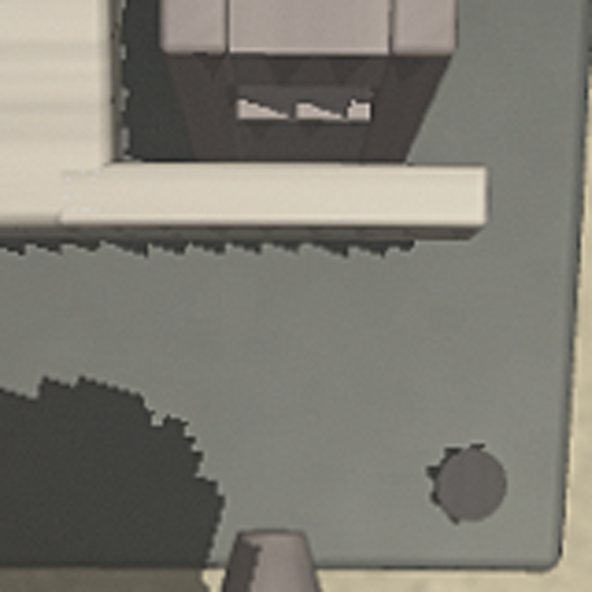

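Run:
```python
from h import *
o=obs(); q=R.from_quat(o['tool_rot'])
def t(dx,dy,dz):
    c,s=np.cos(YAW),np.sin(YAW); print((dx,dy,dz),q.inv().apply([c*dx-s*dy,s*dx+c*dy,dz]).round(4))
t(0,-.0033,-.052); t(.03,0,0)
```

```text
{'clock': 8.05, 'joint_pos': [0.1052, 0.3149, -0.1931, 1.0737, 0.005, 2.9498], 'eef_pos': [0.4922, 0.0531, 0.1941], 'tool_rot': [0.8039, -0.5947, -0.0057, 0.0018], 'ft_force': [-0.5755, -0.5337, -3.2026], 'grip_width': 0.0106}
(0, -0.0033, -0.052) [ 0.0037 -0.0005  0.052 ]
(0.03, 0, 0) [ 0.     -0.03   -0.0003]
```

drive_tool(steps=[0.002,0,0.02,0,0,0,1,0.001,0,0.02,0,0,0,1,0.0005,0,0.0125,0,0,0,1,0,0,0,0,0,0,1,0,0,0,0,0,0,1,0,0,0,0,0,0,1,0,0,0,0,0,0,1])

```text
clock: 8.63
eef_pos: [0.4942, 0.0505, 0.1435]
tool_rot: [0.804, -0.595, -0.004, 0.0]
ft_force: [0.3, 0.2, -3.9]
grip_width: 0.0108
```

```bash
cat > ins.py <<'E'
from h import *
import sys
np.set_printoptions(suppress=True,precision=4)
fn=sys.argv[1]
obs(); p,d,m=snap('wrist',fn); P=cloud(m,d)
c,s=np.cos(YAW),np.sin(YAW); Lx=(P[...,:2]-ORG[:2])@np.array([c,s]); Ly=(P[...,:2]-ORG[:2])@np.array([-s,c]); Z=P[...,2]
print('pin')
for v in range(100,300,10):
    k=slice(280,368); zz=Z[v,k]; q=(zz>.075)&(zz<.11)
    if q.sum()>3: print(v,Lx[v,k][q].mean().round(4),Ly[v,k][q].min().round(4),Ly[v,k][q].max().round(4),((Ly[v,k][q].min()+Ly[v,k][q].max())/2).round(4),np.median(zz[q]).round(4))
k=(abs(Ly)<.03)&(abs(Lx)<.03)&(Z>.1); print('posttop',k.sum(),Lx[k].min() if k.any() else 0, np.percentile(Ly[k],[1,99]) if k.any() else 0,np.median(Z[k]))
obs()
E
python3 ins.py w8
```

```text
{'clock': 8.6333, 'joint_pos': [0.0994, 0.3701, -0.2619, 0.9455, 0.0054, 2.9438], 'eef_pos': [0.4942, 0.0505, 0.1435], 'tool_rot': [0.804, -0.5946, -0.0043, 0.0003], 'ft_force': [0.3379, 0.1516, -3.9066], 'grip_width': 0.0108}
pin
150 -0.0596 -0.0051 0.0021 -0.0015 0.091
160 -0.0627 -0.0062 0.003 -0.0016 0.0919
170 -0.0658 -0.0068 0.0041 -0.0014 0.0927
180 -0.0688 -0.0073 0.0042 -0.0015 0.0941
190 -0.0719 -0.0073 0.0042 -0.0015 0.0944
200 -0.0752 -0.0074 0.0043 -0.0016 0.0944
210 -0.0785 -0.0074 0.0043 -0.0016 0.0944
220 -0.0819 -0.0075 0.0044 -0.0015 0.0944
230 -0.0853 -0.0072 0.0044 -0.0014 0.0944
240 -0.0888 -0.0073 0.0044 -0.0014 0.0947
250 -0.0923 -0.0073 0.0045 -0.0014 0.0947
260 -0.096 -0.0074 0.0042 -0.0016 0.0945
270 -0.1015 -0.0139 0.0112 -0.0013 0.0934
280 -0.1035 -0.0142 0.0115 -0.0014 0.0942
290 -0.1039 -0.0143 0.0113 -0.0015 0.1014
posttop 0 0 0 nan
{'clock': 8.6833, 'joint_pos': [0.0996, 0.3701, -0.262, 0.9454, 0.0054, 2.9438], 'eef_pos': [0.4941, 0.0506, 0.1435], 'tool_rot': [0.804, -0.5946, -0.0043, 0.0002], 'ft_force': [0.2576, -0.9906, -2.96], 'grip_width': 0.0107}
  return _methods._mean(a, axis=axis, dtype=dtype,
  ret = ret.dtype.type(ret / rcount)
```

View pics/w8.png

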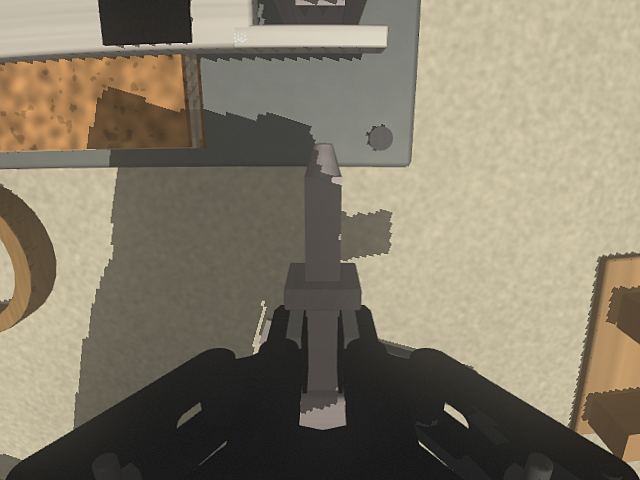

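Pin axis reads 3 mm high and 1.2 mm to the right of the post's centre. The tip is at (323,145) and the post face at (320,5). I'll trim that, then go forward to just before the mouth.

drive_tool(steps=[-0.0012,-0.005,0.003,0,0,0,1,0,-0.012,0,0,0,0,1,0,-0.012,0,0,0,0,1,0,-0.006,0,0,0,0,1,0,0,0,0,0,0,1,0,0,0,0,0,0,1,0,0,0,0,0,0,1])

```text
clock: 9.27
eef_pos: [0.5256, 0.0621, 0.1389]
tool_rot: [0.804, -0.594, -0.006, 0.001]
ft_force: [0.6, 0.4, -2.5]
grip_width: 0.011
```

```bash
python3 ins.py w9 2>/dev/null
```

```text
{'clock': 9.2667, 'joint_pos': [0.1151, 0.4332, -0.1757, 0.9722, 0.0055, 2.959], 'eef_pos': [0.5256, 0.0621, 0.1389], 'tool_rot': [0.8041, -0.5944, -0.0056, 0.0015], 'ft_force': [0.5535, 0.4227, -2.5086], 'grip_width': 0.011}
pin
100 -0.012 -0.0109 0.0113 0.0002 0.1075
110 -0.0138 -0.0138 0.0136 -0.0001 0.0776
150 -0.0263 -0.0031 0.0041 0.0005 0.0863
160 -0.0294 -0.0042 0.0051 0.0004 0.0872
170 -0.0325 -0.0049 0.0061 0.0006 0.0878
180 -0.0354 -0.0053 0.0061 0.0004 0.0897
190 -0.0386 -0.0054 0.0062 0.0004 0.0897
200 -0.0419 -0.0055 0.0062 0.0003 0.0897
210 -0.0452 -0.0055 0.0063 0.0004 0.0896
220 -0.0486 -0.0055 0.0063 0.0004 0.0896
230 -0.052 -0.0053 0.0063 0.0005 0.0897
240 -0.0555 -0.0053 0.0064 0.0005 0.0898
250 -0.059 -0.0054 0.0064 0.0005 0.0897
260 -0.0626 -0.0055 0.0061 0.0003 0.0898
270 -0.0682 -0.0121 0.0131 0.0005 0.0892
280 -0.0702 -0.0124 0.0135 0.0006 0.0896
290 -0.0706 -0.0123 0.0132 0.0005 0.0967
posttop 12960 -0.013873050311962107 [-0.015   0.0142] 0.1075912292801584
{'clock': 9.3167, 'joint_pos': [0.1151, 0.4329, -0.1759, 0.9722, 0.0055, 2.959], 'eef_pos': [0.5256, 0.062, 0.1389], 'tool_rot': [0.8041, -0.5944, -0.0056, 0.0015], 'ft_force': [-0.4959, -0.2375, -3.0828], 'grip_width': 0.0109}
```

View pics/w9.png

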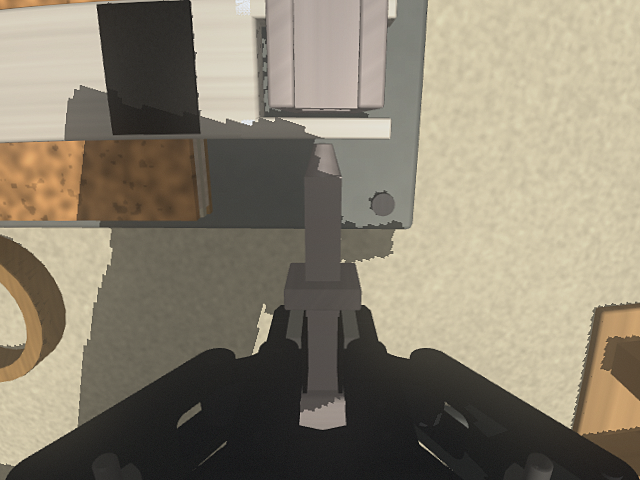

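drive_tool(steps=[0.0008,0,-0.002,0,0,0,1,0,-0.004,0,0,0,0,1,0,-0.005,0,0,0,0,1,0,-0.005,0,0,0,0,1,0,-0.005,0,0,0,0,1,0,0,0,0,0,0,1,0,0,0,0,0,0,1])

```text
clock: 9.9
eef_pos: [0.5451, 0.0671, 0.1408]
tool_rot: [0.804, -0.594, -0.005, 0.001]
ft_force: [-0.7, 0.1, -2.7]
grip_width: 0.0112
```

```bash
python3 ins.py w10 2>/dev/null
```

```text
{'clock': 9.9, 'joint_pos': [0.1201, 0.4645, -0.1181, 0.9973, 0.0056, 2.9638], 'eef_pos': [0.5451, 0.0671, 0.1408], 'tool_rot': [0.8042, -0.5944, -0.0052, 0.0011], 'ft_force': [-0.6852, 0.127, -2.6722], 'grip_width': 0.0112}
pin
100 0.0082 -0.0121 0.0106 -0.0008 0.1077
110 0.0057 -0.0121 0.0108 -0.0007 0.1074
120 0.0032 -0.0121 0.0108 -0.0006 0.1075
130 0.0006 -0.0123 0.0108 -0.0007 0.1078
140 -0.002 -0.0123 0.0109 -0.0007 0.1076
150 -0.0046 -0.0125 0.011 -0.0007 0.1075
160 -0.0073 -0.0124 0.0111 -0.0007 0.1076
170 -0.01 -0.0126 0.0113 -0.0007 0.1077
180 -0.0128 -0.0127 0.0112 -0.0007 0.1075
190 -0.0185 -0.0063 0.0052 -0.0005 0.0915
200 -0.0218 -0.0064 0.0053 -0.0006 0.0913
210 -0.0251 -0.0064 0.0053 -0.0005 0.0915
220 -0.0284 -0.0065 0.0054 -0.0005 0.0916
230 -0.0318 -0.0062 0.0054 -0.0004 0.0917
240 -0.0353 -0.0062 0.0055 -0.0004 0.0918
250 -0.0388 -0.0063 0.0055 -0.0004 0.092
260 -0.0425 -0.0064 0.0052 -0.0006 0.0916
270 -0.0482 -0.013 0.0123 -0.0003 0.0903
280 -0.0501 -0.0132 0.0125 -0.0004 0.0914
290 -0.0505 -0.0133 0.0123 -0.0005 0.0984
posttop 12831 -0.01391810282776434 [-0.0149  0.0142] 0.10761107155826796
{'clock': 9.95, 'joint_pos': [0.1201, 0.4642, -0.1188, 0.9974, 0.0056, 2.9638], 'eef_pos': [0.5447, 0.067, 0.1407], 'tool_rot': [0.8042, -0.5944, -0.0054, 0.0013], 'ft_force': [-0.1891, -0.082, -3.158], 'grip_width': 0.011}
```

View pics/w10.png

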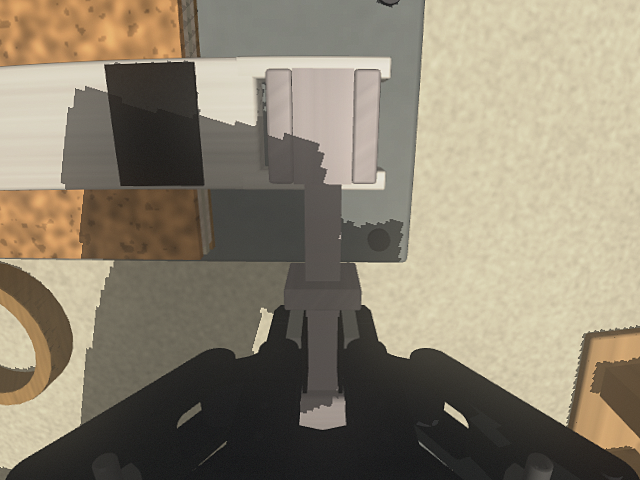

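The tip is inside the hole: the post edge crosses the shank at (322,183). No side forces, and the alignment is within 0.2 mm. Driving it home.

drive_tool(steps=[0,-0.008,0,0,0,0,1,0,-0.008,0,0,0,0,1,0,-0.008,0,0,0,0,1,0,-0.006,0,0,0,0,1,0,-0.003,0,0,0,0,1,0,0,0,0,0,0,1,0,0,0,0,0,0,1])

```text
clock: 10.53
eef_pos: [0.5763, 0.0767, 0.1404]
tool_rot: [0.804, -0.594, -0.005, 0.001]
ft_force: [-0.5, -0.1, -2.7]
grip_width: 0.0104
```

drive_tool(steps=[0,-0.002,0,0,0,0,1,0,-0.002,0,0,0,0,1,0,0,0,0,0,0,1])

```text
clock: 10.78
eef_pos: [0.5798, 0.0777, 0.1404]
tool_rot: [0.804, -0.594, -0.006, 0.001]
ft_force: [-0.9, 0.1, -2.8]
grip_width: 0.0105
```

```bash
python3 ins.py w11 2>/dev/null|tail -8; python3 -c "
from h import *
snap('scene','s11')"
```

```text
240 0.0062 -0.0133 0.0119 -0.0007 0.1076
250 0.0031 -0.0133 0.0118 -0.0008 0.1075
260 0.0001 -0.0134 0.012 -0.0007 0.1078
270 -0.0032 -0.0137 0.0124 -0.0007 0.1076
280 -0.0064 -0.0137 0.0122 -0.0007 0.1076
290 -0.0097 -0.0139 0.0124 -0.0008 0.1077
posttop 32437 -0.029999543584875818 [-0.0279  0.0282] 0.13665106751437417
{'clock': 10.8333, 'joint_pos': [0.131, 0.5275, -0.0121, 1.0411, 0.0057, 2.975], 'eef_pos': [0.5797, 0.0777, 0.1404], 'tool_rot': [0.8041, -0.5944, -0.0055, 0.0014], 'ft_force': [-0.9383, 1.1378, -2.3109], 'grip_width': 0.0104}
```

View pics/w11.png

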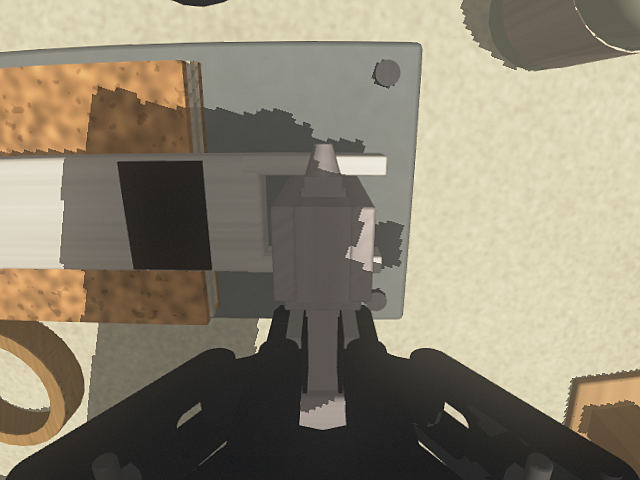

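View pics/s11.png

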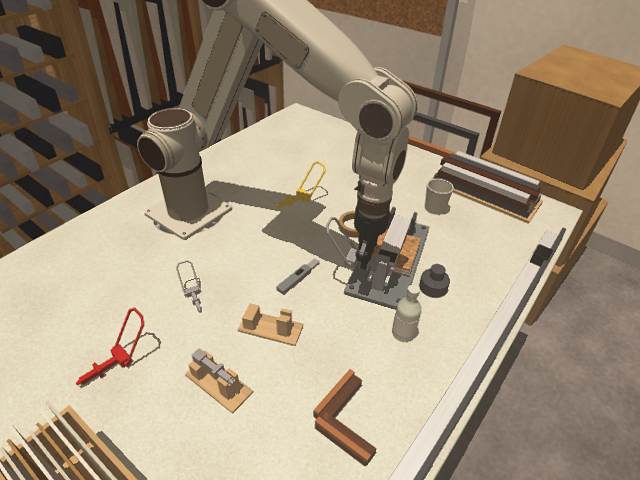

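drive_tool(steps=[0,-0.001,0,0,0,0,1,0,0,0,0,0,0,1])

```text
clock: 11.05
eef_pos: [0.5799, 0.0778, 0.1403]
tool_rot: [0.804, -0.594, -0.006, 0.002]
ft_force: [-3.6, -0.8, -1.4]
grip_width: 0.0107
```

drive_tool(steps=[0,-0.001,0,0,0,0,1,0,-0.001,0,0,0,0,1,0,0,0,0,0,0,1])

```text
clock: 11.3
eef_pos: [0.5802, 0.0779, 0.1401]
tool_rot: [0.804, -0.595, -0.007, 0.004]
ft_force: [-9.7, -3.2, 1.2]
grip_width: 0.0108
```

Contact at the collar: about 10 N and no further travel, so the pin is home. Releasing and going straight up.

drive_tool(steps=[0,0.001,0,0,0,0,0.8,0,0.001,0,0,0,0,0.3,0,0,0,0,0,0,-0.2,0,0,0,0,0,0,-0.6,0,0,0,0,0,0,-0.6,0,0,0,0,0,0,-0.6,0,0,0,0,0,0,-0.6])

```text
clock: 11.88
eef_pos: [0.5815, 0.0782, 0.141]
tool_rot: [0.804, -0.594, -0.005, 0.001]
ft_force: [1.0, 0.3, 0.6]
grip_width: 0.0682
```

drive_tool(steps=[0,0,-0.01,0,0,0,-0.6,0,0,-0.03,0,0,0,-0.6,0,0,-0.04,0,0,0,-0.6,0,0,-0.04,0,0,0,-0.6,0,0,-0.03,0,0,0,-0.6])

```text
clock: 12.3
eef_pos: [0.583, 0.0775, 0.295]
tool_rot: [0.804, -0.594, -0.004, -0.0]
ft_force: [1.3, 0.0, 0.2]
grip_width: 0.0684
```

Run:
```python
from h import *
obs(); p,d,m=snap('wrist','w12'); p,d,m=snap('scene','s12'); obs()
cc=cv2.resize(p[190:320,300:460],None,fx=4.5,fy=4.5,interpolation=cv2.INTER_CUBIC);cv2.imwrite('pics/c12.png',cc[:,:,::-1])
```

```text
{'clock': 12.3, 'joint_pos': [0.1299, 0.4248, 0.2432, 1.394, 0.0058, 2.9738], 'eef_pos': [0.583, 0.0775, 0.295], 'tool_rot': [0.8041, -0.5944, -0.0037, -0.0004], 'ft_force': [1.2782, 0.0079, 0.2223], 'grip_width': 0.0684}
{'clock': 12.4, 'joint_pos': [0.1299, 0.4216, 0.2476, 1.3918, 0.0058, 2.9738], 'eef_pos': [0.5852, 0.0778, 0.2986], 'tool_rot': [0.8041, -0.5944, -0.0002, -0.0038], 'ft_force': [0.8009, 0.4282, -0.68], 'grip_width': 0.0681}
```

View pics/w12.png

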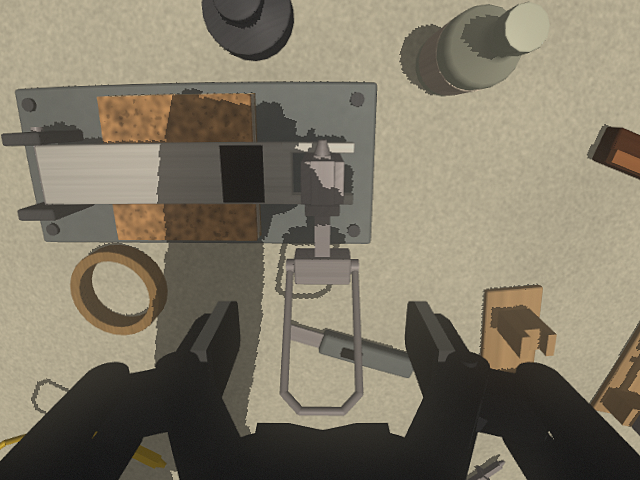

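View pics/c12.png

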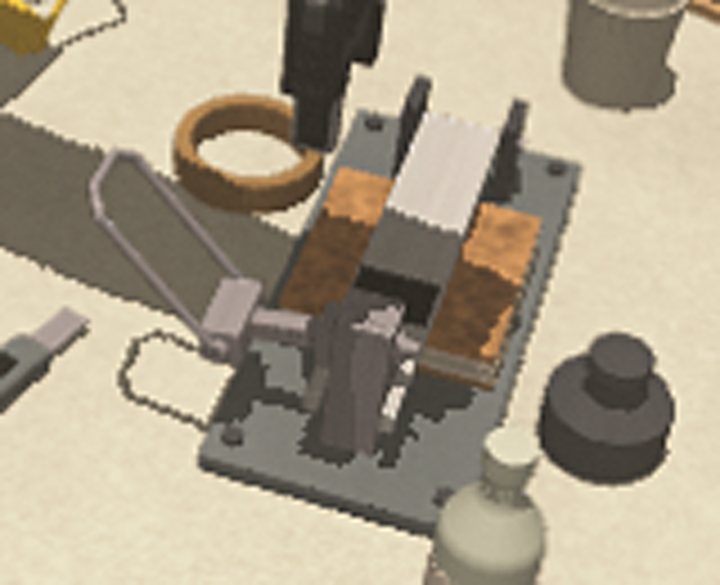

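Run:
```python
from h import *
np.set_printoptions(suppress=True,precision=4)
p,d,m=load('w12')
c=cv2.resize(p[130:290,270:380],None,fx=3.7,fy=3.7,interpolation=cv2.INTER_CUBIC);cv2.imwrite('pics/c13.png',c[:,:,::-1])
P=cloud(m,d)
c,s=np.cos(YAW),np.sin(YAW); Lx=(P[...,:2]-ORG[:2])@np.array([c,s]); Ly=(P[...,:2]-ORG[:2])@np.array([-s,c]); Z=P[...,2]
for v in range(140,286,5):
    q=(abs(Ly[v])<.03)&(Z[v]>.066)&(Lx[v]<.06)
    if q.sum()>2: print(v,Lx[v][q].mean().round(4),np.percentile(Ly[v][q],[0,50,100]).round(4),np.median(Z[v][q]).round(4))
q=(Z>.12)&(Z<.2)&(abs(Ly)<.04)&(Lx<-.08)&(Lx>-.25)
k=q&(abs(Ly)<.012); print('crossbar',k.sum(),Lx[k].mean(),np.percentile(Z[k],[5,50,95]))
```

```text
140 0.0292 [-0.0032 -0.0003  0.0026] 0.0903
145 0.0258 [-0.0046 -0.0007  0.0032] 0.0926
150 0.0223 [-0.0053 -0.0003  0.0048] 0.0922
155 0.019 [-0.006  -0.0003  0.0053] 0.0943
160 0.0163 [-0.015  -0.0007  0.0134] 0.1023
165 0.0134 [-0.0154 -0.0008  0.0139] 0.1077
170 0.01 [-0.0154 -0.0004  0.0138] 0.1075
175 0.0066 [-0.0156 -0.0008  0.0141] 0.1076
180 0.0032 [-0.0157 -0.0005  0.014 ] 0.1078
185 -0.0003 [-0.015  -0.0005  0.0141] 0.1075
190 -0.0037 [-0.0151 -0.0008  0.0141] 0.1076
195 -0.0073 [-0.0151 -0.0005  0.0142] 0.1076
200 -0.0108 [-0.0152 -0.0005  0.0142] 0.1076
205 -0.0175 [-0.013  -0.0004  0.0123] 0.0934
210 -0.0209 [-0.013  -0.0004  0.0121] 0.0954
215 -0.0248 [-0.0131 -0.0004  0.0122] 0.0949
220 -0.0308 [-0.0065 -0.0007  0.005 ] 0.0867
225 -0.0348 [-0.0058 -0.0004  0.0051] 0.0866
230 -0.039 [-0.0058 -0.0004  0.0051] 0.0855
235 -0.0433 [-0.0059 -0.0004  0.0051] 0.0849
240 -0.0477 [-0.0059 -0.0004  0.0052] 0.0842
245 -0.0521 [-0.0059 -0.0004  0.0052] 0.0835
250 -0.0595 [-0.0229 -0.0008  0.0214] 0.0714
255 -0.0617 [-0.0232 -0.0008  0.0218] 0.0798
260 -0.0645 [-0.0291 -0.      0.0294] 0.0861
265 -0.0686 [-0.0297 -0.0004  0.0291] 0.086
270 -0.0731 [-0.0291 -0.      0.0292] 0.0853
275 -0.0775 [-0.0298 -0.0004  0.0292] 0.0847
280 -0.0818 [-0.0297 -0.0008  0.0289] 0.0845
285 -0.084 [-0.0294 -0.0005  0.0286] 0.0897
crossbar 270 -0.14883125254000257 [0.1548 0.1574 0.1589]
```

View pics/c13.png

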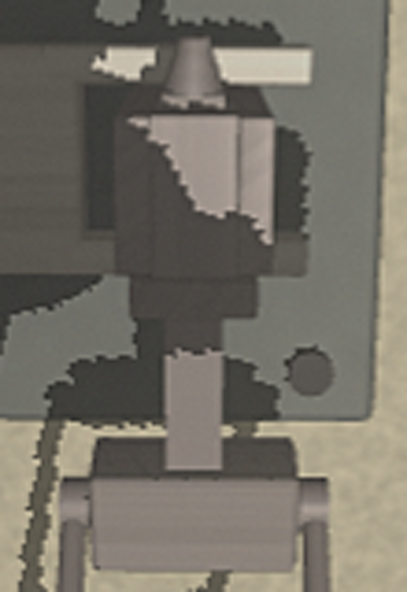

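The pin is home: the collar touches the post face at (320,205), the pin droops about 9°, the tip shows past the post at (321,143), and the ring is open with its cross bar at (322,410), local x -0.149, z 0.155. Next I go behind the cross bar with closed fingers.

Run:
```python
from h import *
D=down(197)
e=plan([(W(-.187,0,.285),D,6),(W(-.187,0,.214),D,4)],1)
H=np.array([-.0735,.0745])
w=[]
for b in (-43,-28,-14,0,14,27,40):
    x=H[0]+.112*np.sin(np.radians(b))-.014; z=H[1]+.112*np.cos(np.radians(b))-.013+.073
    w.append((W(x,0,z),D,2))
e=plan(w,1,start=e)
```

```text
max 0.0259 0.025994999519138293 0.14142135623730953
[-0.0004,0.0258,0.0021,-0.1,0,0,1, -0.0003,0.0258,0.0022,0,0.1,0,1, -0.0004,0.0258,0.0022,-0.1,0,0,1, -0.0003,0.0259,0.0022,0,0.1,0,1, -0.0004,0.0258,0.0022,-0.1,0,0,1, -0.0003,0.0259,0.0022,0,0.1,0.1,1, 0,0,0.0178,0,0,0,1, 0,0,0.0177,0,0,0,1]
[0,0,0.0178,0,0,0,1, -0.0001,0,0.0177,0,0,0,1]
end [0.4365 0.0345 0.214 ] [ 8.036e-01 -5.951e-01  3.000e-04 -1.000e-04]
max 0.0136 0.014623952953972466 0.0
[0,-0.0115,-0.0012,0,0,0,1, 0,-0.0116,-0.0012,0,0,0,1, 0,-0.0119,-0.0085,0,0,0,1, 0,-0.0119,-0.0084,0,0,0,1, 0,-0.0127,-0.0049,0,0,0,1, 0,-0.0128,-0.0049,0,0,0,1, 0,-0.0135,-0.0016,0,0,0,1, 0,-0.0136,-0.0017,0,0,0,1]
[0,-0.0135,0.0017,0,0,0,1, -0.0001,-0.0136,0.0017,0,0,0,1, 0,-0.0119,0.0044,0,0,0,1, 0,-0.0118,0.0044,0,0,0,1, 0,-0.0106,0.007,0,0,0,1, 0,-0.0106,0.0071,0,0,0,1]
end [0.6005 0.0846 0.2203] [ 8.036e-01 -5.951e-01  3.000e-04 -1.000e-04]
```

drive_tool(steps=[-0.0004,0.0258,0.002,-0.1,0,0,1,-0.0004,0.0258,0.002,0,0.1,0,1,-0.0004,0.0258,0.002,-0.1,0,0,1,-0.0004,0.0258,0.002,0,0.1,0,1,-0.0004,0.0258,0.002,-0.1,0,0,1,-0.0004,0.0258,0.002,0,0.1,0,1,0,0,0,0,0,0,1,0,0,0.018,0,0,0,1])

```text
clock: 13.07
eef_pos: [0.434, 0.0342, 0.2652]
tool_rot: [0.804, -0.595, -0.002, 0.002]
ft_force: [1.5, 0.5, -0.4]
grip_width: -0.0002
```

drive_tool(steps=[0,0,0.018,0,0,0,1,0,0,0.018,0,0,0,1,0,0,0.018,0,0,0,1,0,0,0,0,0,0,1,0,0,0,0,0,0,1])

```text
clock: 13.48
eef_pos: [0.4323, 0.0342, 0.2079]
tool_rot: [0.804, -0.594, -0.005, 0.005]
ft_force: [0.7, 0.3, 0.2]
grip_width: 0.0003
```

Run:
```python
from h import *
obs(); p,d,m=snap('wrist','w14'); p,d,m=snap('scene','s14'); o=obs()
print('local',R.from_euler('z',-YAW).apply(np.array(o['eef_pos'])-ORG))
cc=cv2.resize(p[170:320,280:460],None,fx=4,fy=4,interpolation=cv2.INTER_CUBIC);cv2.imwrite('pics/c14.png',cc[:,:,::-1])
```

```text
{'clock': 13.4833, 'joint_pos': [0.0795, 0.1912, -0.3211, 1.0738, -0.001, 2.9233], 'eef_pos': [0.4323, 0.0342, 0.2079], 'tool_rot': [0.8042, -0.5944, -0.0055, 0.0054], 'ft_force': [0.6584, 0.2538, 0.2248], 'grip_width': 0.0003}
{'clock': 13.5833, 'joint_pos': [0.0795, 0.1897, -0.3188, 1.0739, -0.0009, 2.9233], 'eef_pos': [0.4336, 0.0343, 0.2093], 'tool_rot': [0.8042, -0.5944, -0.0041, 0.0042], 'ft_force': [0.5801, -0.4369, 0.0622], 'grip_width': -0.0002}
local [-0.18981585  0.00073957  0.20927887]
```

View pics/w14.png

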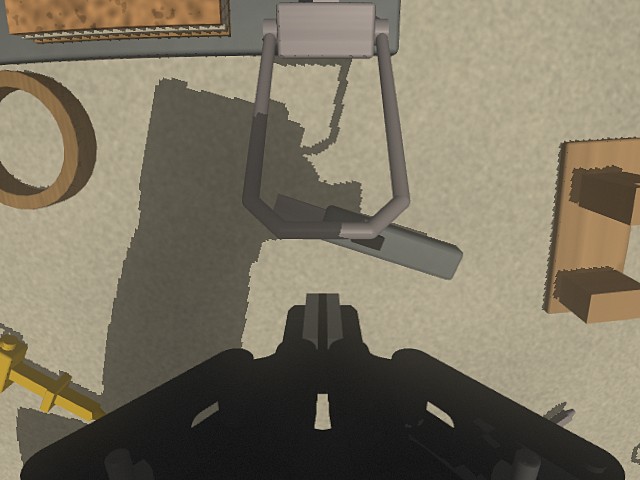

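View pics/c14.png

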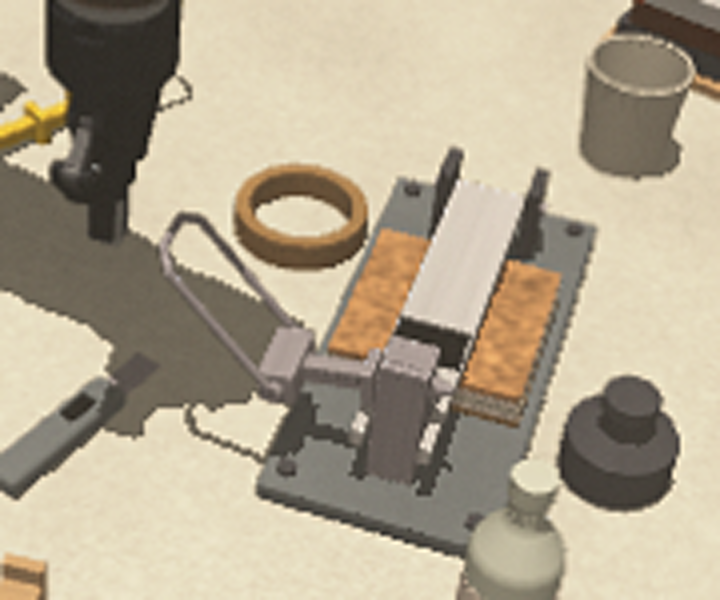

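The fingertips at (323,300) are centred behind the cross bar at (325,230), and about 18 mm lower. Now the sweep along the ring's arc.

drive_tool(steps=[0,-0.013,-0.001,0,0,0,1,0,-0.013,-0.003,0,0,0,1,0,-0.011,-0.0085,0,0,0,1,0,-0.011,-0.0085,0,0,0,1,0,-0.0125,-0.005,0,0,0,1,0,-0.0125,-0.005,0,0,0,1,0,0,0,0,0,0,1])

```text
clock: 14.17
eef_pos: [0.5058, 0.0562, 0.2408]
tool_rot: [0.804, -0.594, -0.003, 0.003]
ft_force: [-0.7, 0.3, 1.7]
grip_width: -0.0003
```

```bash
cat > chk.py <<'E'
from h import *
import sys
obs(); p,d,m=snap('wrist','w'+sys.argv[1]); p,d,m=snap('scene','s'+sys.argv[1]); o=obs()
print('local',R.from_euler('z',-YAW).apply(np.array(o['eef_pos'])-ORG))
cc=cv2.resize(p[170:320,280:460],None,fx=4,fy=4,interpolation=cv2.INTER_CUBIC);cv2.imwrite(f'pics/c{sys.argv[1]}.png',cc[:,:,::-1])
E
python3 chk.py 15
```

```text
{'clock': 14.1667, 'joint_pos': [0.111, 0.2992, -0.0842, 1.195, -0.0006, 2.9545], 'eef_pos': [0.5058, 0.0562, 0.2408], 'tool_rot': [0.8043, -0.5942, -0.0026, 0.0028], 'ft_force': [-0.7491, 0.3047, 1.6956], 'grip_width': -0.0003}
{'clock': 14.2667, 'joint_pos': [0.1106, 0.2982, -0.09, 1.1948, -0.0008, 2.9543], 'eef_pos': [0.5031, 0.0557, 0.2392], 'tool_rot': [0.8042, -0.5943, -0.0042, 0.0045], 'ft_force': [-1.5896, -0.4953, 0.492], 'grip_width': 0.0}
local [-0.11707238  0.00083463  0.23917471]
```

View pics/c15.png

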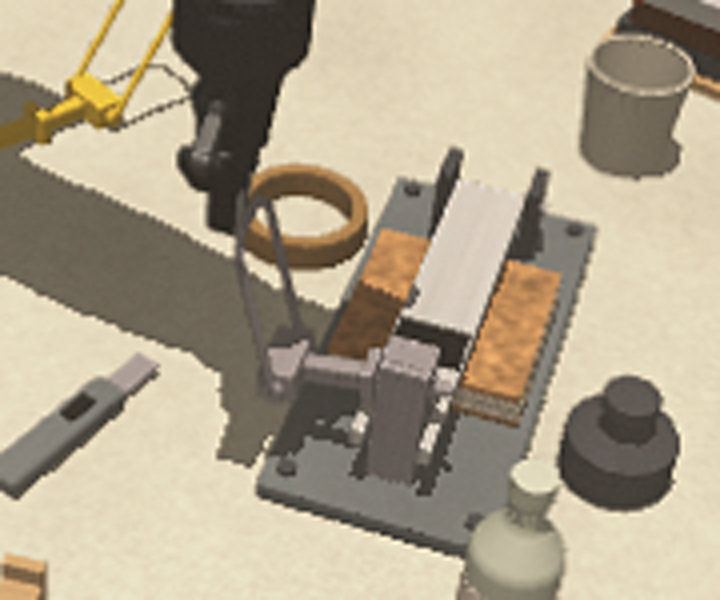

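View pics/w15.png

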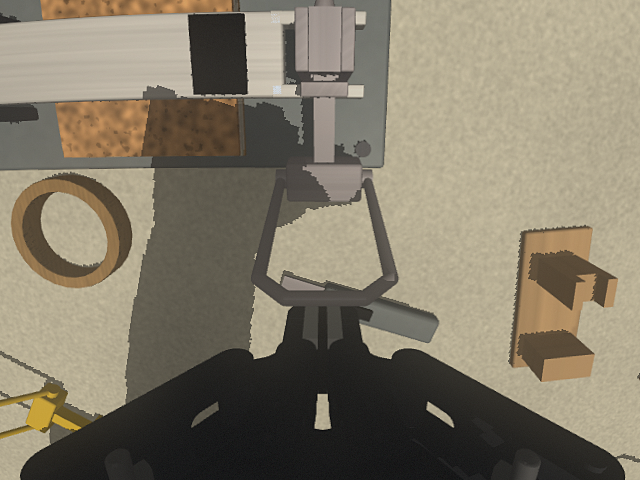

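Ring is about half way to upright, with the cross bar resting on the fingers at (322,298). Continuing.

drive_tool(steps=[0,-0.0135,-0.005,0,0,0,1,0,-0.0135,-0.003,0,0,0,1,0,-0.0135,0.001,0,0,0,1,0,-0.0135,0.0017,0,0,0,1,0,-0.012,0.0044,0,0,0,1,0,0,0,0,0,0,1])

```text
clock: 14.77
eef_pos: [0.5668, 0.0753, 0.2375]
tool_rot: [0.804, -0.594, -0.005, 0.005]
ft_force: [-0.1, -0.3, -0.1]
grip_width: -0.0001
```

```bash
python3 chk.py 16
```

```text
{'clock': 14.7667, 'joint_pos': [0.1321, 0.4255, 0.0927, 1.2513, -0.0001, 2.9757], 'eef_pos': [0.5668, 0.0753, 0.2375], 'tool_rot': [0.8042, -0.5943, -0.0047, 0.0047], 'ft_force': [-0.0957, -0.3133, -0.0814], 'grip_width': -0.0001}
{'clock': 14.8667, 'joint_pos': [0.1318, 0.4231, 0.0903, 1.2529, -0.0004, 2.9756], 'eef_pos': [0.5652, 0.0748, 0.2379], 'tool_rot': [0.8041, -0.5944, -0.0053, 0.0053], 'ft_force': [-0.5261, 0.0604, -0.0425], 'grip_width': -0.0002}
local [-0.05210126  0.00099931  0.23791796]
```

View pics/c16.png

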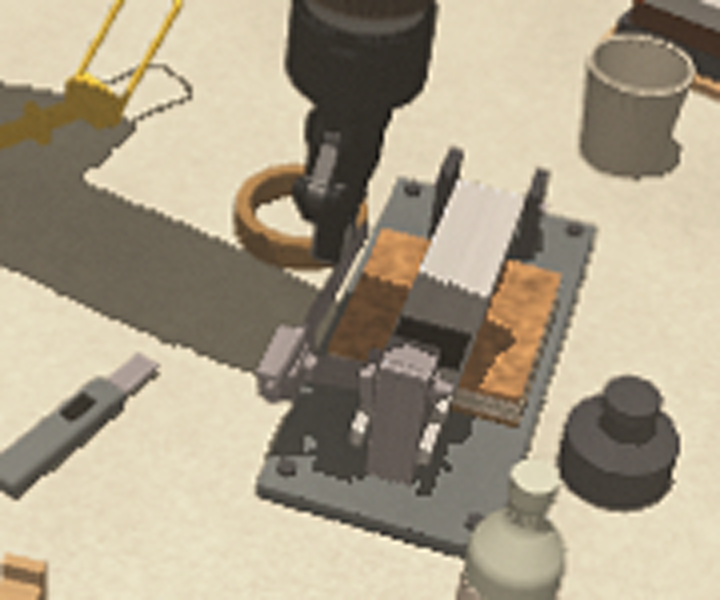

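drive_tool(steps=[0,-0.012,0.006,0,0,0,1,0,-0.012,0.006,0,0,0,1,0,-0.01,0.008,0,0,0,1,0,-0.008,0.008,0,0,0,1,0,0,0,0,0,0,1,0,0,0,0,0,0,1])

```text
clock: 15.37
eef_pos: [0.6051, 0.0872, 0.2088]
tool_rot: [0.804, -0.594, -0.006, 0.006]
ft_force: [0.2, 0.8, -0.7]
grip_width: -0.0001
```

```bash
python3 chk.py 17
```

```text
{'clock': 15.3667, 'joint_pos': [0.1432, 0.5227, 0.1718, 1.2356, -0.0002, 2.987], 'eef_pos': [0.6051, 0.0872, 0.2088], 'tool_rot': [0.8042, -0.5944, -0.0055, 0.0056], 'ft_force': [0.1705, 0.8075, -0.7195], 'grip_width': -0.0001}
{'clock': 15.4667, 'joint_pos': [0.1431, 0.5213, 0.1723, 1.2357, -0.0002, 2.987], 'eef_pos': [0.6053, 0.0872, 0.2099], 'tool_rot': [0.8041, -0.5944, -0.0049, 0.005], 'ft_force': [0.3231, -0.2993, -0.207], 'grip_width': 0.0001}
local [-0.01009085  0.00104704  0.20988078]
```

View pics/c17.png

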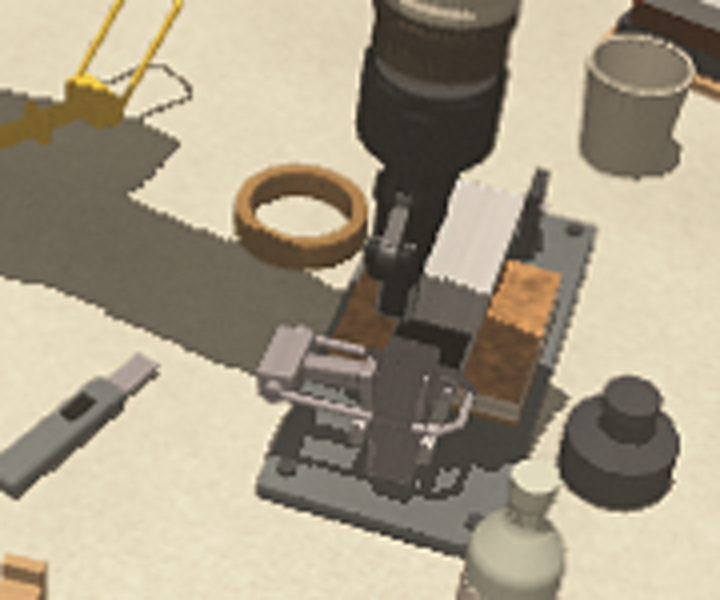

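View pics/w17.png

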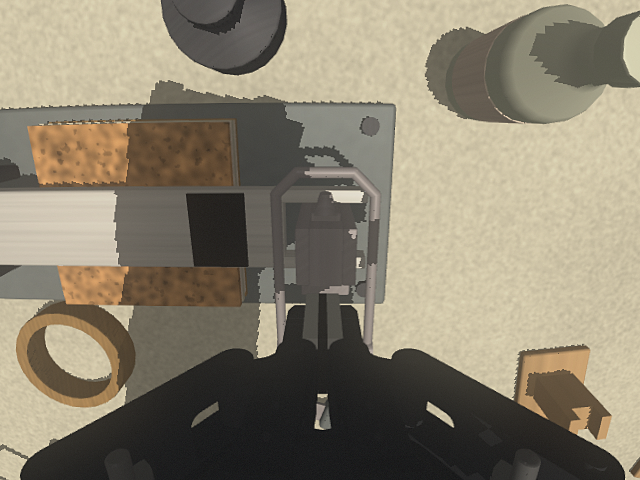

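The ring has snapped over the post; its cross bar is past the tip at (322,172). I'll raise the arm clear and verify.

drive_tool(steps=[0,0,-0.03,0,0,0,1,0,0.005,-0.035,0,0,0,1,0,0.02,-0.035,0,0,0,1,0,0.02,-0.01,0,0,0,1,0,0,0,0,0,0,1,0,0,0,0,0,0,1,0,0,0,0,0,0,1])

```text
clock: 16.05
eef_pos: [0.5641, 0.0743, 0.3202]
tool_rot: [0.804, -0.594, -0.005, 0.005]
ft_force: [-0.4, -0.0, -0.7]
grip_width: 0.0002
```

```bash
python3 chk.py 18
python3 - <<'E'
from h import *
np.set_printoptions(suppress=True,precision=4)
p,d,m=load('w18'); P=cloud(m,d)
c,s=np.cos(YAW),np.sin(YAW); Lx=(P[...,:2]-ORG[:2])@np.array([c,s]); Ly=(P[...,:2]-ORG[:2])@np.array([-s,c]); Z=P[...,2]
q=(abs(Ly)<.012)&(Lx>.031)&(Lx<.055)&(Z>.065); print('crossbar',q.sum(),Lx[q].mean(),np.percentile(Z[q],[5,50,95]) if q.any() else 0)
q=(abs(Ly)<.01)&(Lx>-.05)&(Lx<-.03)&(Z>.075); print('shank',np.polyfit(Lx[q],Z[q],1))
q=(abs(Ly)<.02)&(Lx>-.1)&(Lx<-.055)&(Z>.078); print('head',np.percentile(Lx[q],[2,50,98]),np.median(Z[q]))
q=(abs(Ly)<.004)&(Lx>.016)&(Lx<.034)&(Z>.08); print('tip',Lx[q].max())
q=(abs(Ly)>.02)&(abs(Ly)<.033)&(Lx>-.06)&(Lx<.02)&(Z>.066); print('arms',q.sum(),np.polyfit(Lx[q],Z[q],1))
p,d,m=snap('top','t18')
E
```

```text
{'clock': 16.05, 'joint_pos': [0.131, 0.3833, 0.2457, 1.4464, -0.0003, 2.975], 'eef_pos': [0.5641, 0.0743, 0.3202], 'tool_rot': [0.8041, -0.5945, -0.0046, 0.0047], 'ft_force': [-0.424, -0.0227, -0.7328], 'grip_width': 0.0002}
{'clock': 16.15, 'joint_pos': [0.1312, 0.3855, 0.2457, 1.4466, -0.0002, 2.975], 'eef_pos': [0.5641, 0.0744, 0.3189], 'tool_rot': [0.8042, -0.5944, -0.0055, 0.0055], 'ft_force': [-0.4863, 0.2853, -0.349], 'grip_width': -0.0002}
local [-0.05323505  0.00087552  0.3189416 ]
crossbar 246 0.0386794982940767 [0.0794 0.0814 0.083 ]
shank [3.4132 0.4476]
head [-0.085  -0.0645 -0.0556] 0.08652154437271425
tip 0.02995360853621501
arms 9722 [-4.0572  0.1071]
```

View pics/w18.png

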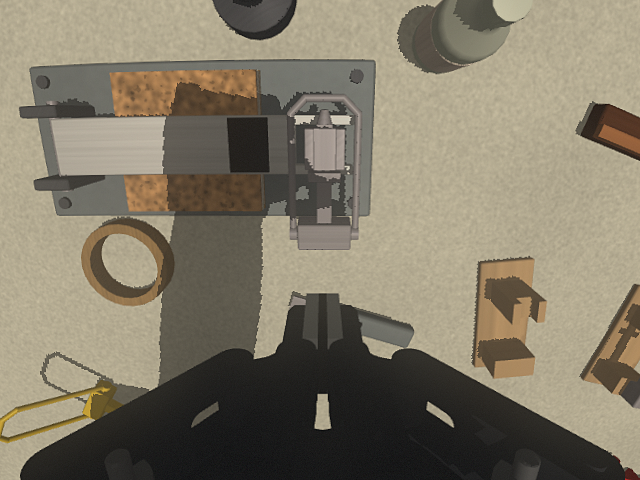

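View pics/s18.png

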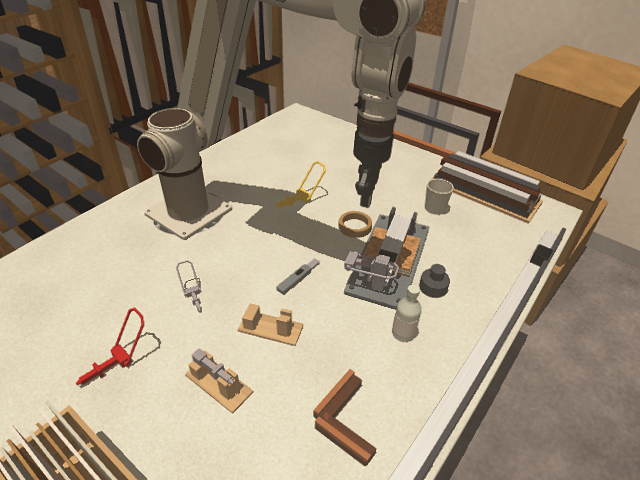

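Run:
```python
from h import *
p,d,m=load('w18'); P=cloud(m,d)
c,s=np.cos(YAW),np.sin(YAW); Lx=(P[...,:2]-ORG[:2])@np.array([c,s]); Ly=(P[...,:2]-ORG[:2])@np.array([-s,c]); Z=P[...,2]
for v in range(160,252,4):
    q=(abs(Ly[v])<.024)&(Z[v]>.066)&(Lx[v]<.0)
    k=q&(abs(Ly[v])<.005)
    if k.sum()>1: print(v,Lx[v][k].mean().round(4),np.percentile(Ly[v][q],[0,100]).round(4),np.median(Z[v][k]).round(4))
cc=cv2.resize(p[80:260,260:400],None,fx=3.3,fy=3.3,interpolation=cv2.INTER_CUBIC);cv2.imwrite('pics/c19.png',cc[:,:,::-1])
a=load('t2')[0];a0=load('top0')[0];b=load('t18')[0]
df=(np.abs(b.astype(int)-a0).max(2)>40).astype(np.uint8)
cv2.imwrite('pics/d19.png',np.hstack([b[90:390,20:620,::-1]]))
print([(n,(df[y0:y1,x0:x1]).sum()) for n,(x0,x1,y0,y1) in dict(glue=(297,327,132,172),tape=(197,240,247,290),weight=(232,265,145,180),corner=(370,428,120,177),cup=(108,146,192,232),plain=(428,460,212,272),knife=(285,346,258,276),small=(378,412,300,352),red=(445,527,298,335)).items()])
```

```text
160 -0.0066 [-0.0151  0.0139] 0.1078
164 -0.0096 [-0.0152  0.0235] 0.1076
168 -0.0126 [-0.0153  0.0235] 0.1076
172 -0.0173 [-0.0129  0.0236] 0.0949
176 -0.0204 [-0.0129  0.0237] 0.0953
180 -0.0236 [-0.013   0.0238] 0.0949
184 -0.0281 [-0.0061  0.0053] 0.0876
188 -0.0315 [-0.0061  0.0239] 0.0865
192 -0.0348 [-0.0062  0.024 ] 0.0865
196 -0.0383 [-0.0062  0.0053] 0.0859
200 -0.0418 [-0.0062  0.0053] 0.0852
204 -0.0452 [-0.0063  0.0236] 0.085
208 -0.0487 [-0.0063  0.0236] 0.0848
212 -0.0524 [-0.0064  0.0236] 0.0836
216 -0.0559 [-0.0209  0.0237] 0.0835
220 -0.0596 [-0.0233  0.0238] 0.0829
224 -0.0625 [-0.0227  0.0239] 0.085
228 -0.0653 [-0.0235  0.0237] 0.0873
232 -0.0693 [-0.0239  0.0237] 0.0861
236 -0.0729 [-0.0228  0.0236] 0.0858
240 -0.0768 [-0.0229  0.0218] 0.085
244 -0.0805 [-0.023   0.0219] 0.0846
248 -0.0843 [-0.0231  0.022 ] 0.0844
[('glue', np.uint64(140)), ('tape', np.uint64(251)), ('weight', np.uint64(317)), ('corner', np.uint64(0)), ('cup', np.uint64(0)), ('plain', np.uint64(0)), ('knife', np.uint64(265)), ('small', np.uint64(0)), ('red', np.uint64(0))]
```

View pics/c19.png

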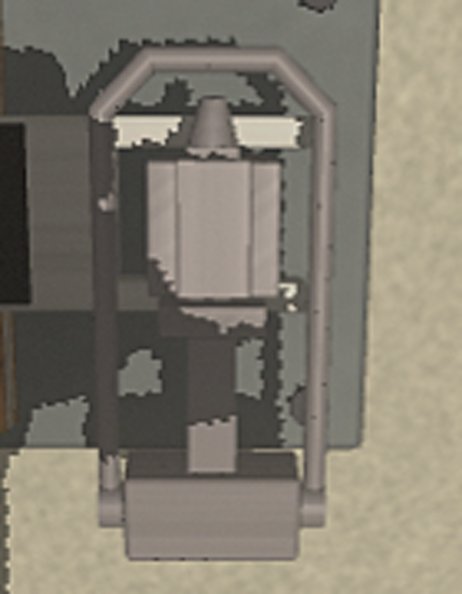

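View pics/d19.png

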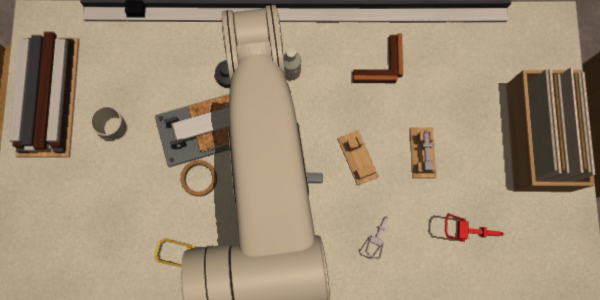

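The collar sits on the post face. The ring passes round the post and past the tip at its stop, and the robot touches nothing. The image differences left at the tape, weight, glue and knife are the arm and its shadow. Handing in.

```bash
python3 -c "
from h import *
print(job_done())"
```

```text
the job is handed in; nothing more can be done
None
```

I did the job in the order asked and handed it in at about 16 s. I pressed the bar down to its stop over the post, then took the grey ringed linchpin from its stand with the ring still folded back. I pushed it home through the hole until the collar met the post, at about 10 N. Then I swept the ring's cross bar forward over the post until it snapped down by itself.

**Last checks:**
- **Bar:** the fork straddles the post and the bar lies flat.
- **Pin:** the collar is against the post face, the tip shows on the far side, and the head droops about 9° as expected.
- **Ring:** the cross bar lies past the tip, about 7° beyond parallel with the pin (roughly 2.30 rad), which matches its stop at 2.29.
- **Robot:** the arm is clear, with nothing touching it. The highest wrist force shown at the end of a move was about 42 N, while pressing the bar against its stop.
- **Bystanders:** the corner sample, cup, plain pin, small pin and red pin show no change in the top view.

**Not settled by the top view:** it showed changes at the glue, tape, weight and knife. I put these down to the arm and its shadow, because all four look to be in place in the other views and I never touched them. I did not measure their positions again.

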